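Pack the desk's mounting plates into the mesh tray

TASK

Pack the three loose steel mounting plates (a long L, a T and a small L) into the mesh tray so that all three lie side by side, flat on its floor with their upright webs pointing up; they only fit turned the right way, and the small plate's raised tongue has to lap over a plate that is already in. Leave everything else on the desk standing where it is.

Things in the scene. Friction and masses are not known exactly. Their poses are not given: they have to be found in the camera images.
- tray: Dark steel mesh tray, fixed to the desk, 188 x 143 mm outside, inside 182 mm (its x) by 137 mm (its y), walls 3 mm thick and 20 mm high above the desk, floor surface 3 mm above the desk. Origin: centre of the underside, at desk height; x along its long side.
- long_plate: Long L-plate, 0.3 kg, 6 mm steel. Upright web, 8 x 40 mm, top 56 mm above the underside, is its grip, over the centre of mass (within 12 mm). Origin: underside, below the web's middle; z up. In mm: bar x -74.5 to 101.5, y -29.5 to 11.5; arm at its -x end, x -74.5 to -33.5, reaching y = 56.5. Web along x.
- tee_plate: T-plate, 0.25 kg, 6 mm steel. Upright web, 8 x 40 mm, top 56 mm above the underside, is its grip, over the centre of mass (within 12 mm). Origin: underside, below the web's middle; z up. In mm: bar x -65.5 to 65.5, y -31.75 to 9.25; stem x -20.5 to 20.5, reaching y = 54.25. Web along y.
- small_plate: Small L-plate, 0.2 kg, 6 mm steel. Upright web, 8 x 40 mm, top 56 mm above the underside, is its grip, over the centre of mass (within 12 mm). Origin: underside, below the web's middle; z up. In mm: arms x -31.75 to 54.25, y -25 to 16 and x -31.75 to 9.25, reaching y = 61; web along x. Raised tongue past the -x edge to x = -55.75, y -17.5 to 8.5, 9 to 14 above the underside: passes over a plate, not through a wall.
- coaster: Round wooden coaster, 96 mm across, 8 mm thick, under the mug. Origin: centre of the underside. Bystander.
- mug: Pale pink ceramic mug, 80 mm across, 92 mm tall, handle reaching about 30 mm further on its +y side; stands on the coaster. Origin: centre of the underside. Bystander.
- pen_cup: Square dark steel mesh pen cup, 75 x 75 mm, 95 mm tall, with four pens that reach 150 mm above the desk. Origin: centre of the underside. Bystander.
- glasses_case: Black plastic eyeglass case, 158 mm (x) by 62 mm (y), 44 mm tall. Origin: centre of the underside. Bystander.
- stapler: Grey stapler, 130 mm (x) by 36 mm (y), 58 mm tall. Origin: centre of the underside. Bystander.
Mind the look-alikes: they are no part of the job. Leave any red look-alike of the tee_plate alone.

How it is judged:
By the outcome, as a careful person would: the job done as asked, in the order asked, and still so for the second after the job is handed in, with the robot touching nothing.
It also fails if it takes over 72 s, if anything falls off the work surface, if the arm or the gripper's body presses on something with over 40 N, if the wrist force passes 120 N, or if a joint passes its speed limit or range.

ROBOT

A 6-joint arm with a two-finger parallel gripper is mounted at the origin on the work surface. World frame = base frame: x ahead of the robot, y to its left, z up, the work surface at z = 0. Lengths are in m, angles in rad, forces in N, time in s.
With the tool pointing down it reaches from about 0.35 to 0.775 m from the base axis. Payload 7.3 kg.
Tool frame: the origin (TCP) lies midway between the tips of the shut fingers; the grasp point (between the pads) lies 19 mm behind it (robot.tcp_to_grasp is the distance from the TCP to the grasp point, in m); x points along the fingers, z is the direction in which the jaws open and shut, and the axes are right-handed (so a half turn about x gives the same grasp; the last joint's range is limited). The gripper opens to 92 mm and grips with 3 to 60 N. Pads are 19 mm wide; open, the fingers measure 130 mm over their backs; the gripper's body (75 mm by 190 mm) begins 47 mm behind the grasp point.
Start: joints at [1.098, 0.342, 1.524, -0, 1.275, -0.146], TCP at [0.169, 0.497, 0.227] pointing down, gripper open.
Joint ranges: [-2.53, 2.53], [-0.77, 2.02], [0.04, 2.7], [-1, 4.14], [0.28, 2.66], [-3.11, 3.11]. Speed limits (rad/s): [2.57, 2.57, 3.14, 3.14, 3.14, 3.14].

INTERFACE

Orientations are given as [roll, pitch, yaw] about the fixed x, y, z axes, in that order (R = Rz(yaw) Ry(pitch) Rx(roll)).
In Python, from cell import robot gives the robot as it stands.
- The arm moves only by the tool move_arm, never from a script. Its argument "deltas" is a list of rows, each an object with "dp": the shift along the tool's x, y, z in m, a list of three; "turn": the turn, a rotation vector about the tool's x, y, z in degrees, a list of three. A call has 1 to 10 rows; each row is the pose to reach, as a shift and turn from the pose commanded when the call began, along the tool's axes at that moment; what a row does not reach only later rows make up. A row lasts 1/10 s, in which the tool goes at most 50 mm and 8.59 degrees, less where a joint would pass 70% of its speed; a pose out of reach is approached as far as the arm can. A call with a gripper value outside its range is refused whole. "hand" is the finger opening in m, from 0 to 0.0918, set as the call begins (left out, the last holds). The fingers move at their own pace and stop on an object; "squeeze" is the grip in N (left out, the last holds). Time passes only in rows, so rows that repeat a pose let the fingers close. It gives the time, the measured TCP pose, the force and the opening at its end, in the units of the state.
- robot.observe(): the state, without advancing time (a new reading comes with each control period).
- robot.read_camera(name): name is "scene" or "side" or "wrist"; returns (picture, depth): 480x640x3 uint8, red, green, blue; 480x640 float32, m along the optical axis (not along the pixel's ray), 0 where there is no reading.
- robot.camera_info(name): a dict with "fx", "fy", "cx", "cy" (pixels), "R" (3x3) and "t" (3): a world point X has camera coordinates R X + t. Camera axes: x right, y down, z forward; pixel columns grow to the right and rows downward; lengths in m; the calibration is good to about 2 mm. A picture is of the moment at which its call begins: read the wrist's pose just before it. camera_info takes no time and is no camera call; for the wrist camera it gives the pose at the moment of the call.
- robot.hand_in(): hands the job in, once; it reports no verdict.
The state is a dict: "time": time; "qpos": joint angles; "qvel": joint speeds; "joint_efforts": joint torques, N m; "tool_pos": TCP position; "tool_rot": TCP orientation; "contact_force": force on the tool from outside, world axes, zero at the start; "torque": the same for the moment, N m; "opening": finger opening in m.
Only numpy, scipy, OpenCV 4.12 (cv2) and the standard library are available. Lean on these libraries where they do the work, as an engineer would, in place of code of your own. Each camera call takes 0.05 s, during which the arm holds its last target.

## Working session

There is one attempt and no reset: what is moved stays moved. The work goes in short steps, Python scripts to look and compute and a tool call to move; the robot and the scene stay as the last step left them, time stands still between calls to the robot, and variables do not carry over. Pictures are saved under pics/ and viewed, and the job is handed in when it is done.

Besides the shell and the picture viewer there is one more tool, called after "Call:" as name([rows], argument=value, ...), one row to a line, values as JSON. move_arm: Moves the arm, as the interface text tells. Its arguments: {"type":"object","properties":{"deltas":{"type":"array"},"hand":{"type":"number"},"squeeze":{"type":"number"}},"required":["deltas"]}

```bash
ls -la; mkdir -p pics
cat > s1.py <<'E'
from cell import robot
import cv2,numpy as np
for n in ["scene","side","wrist"]:
    ci=robot.camera_info(n)
    p,d=robot.read_camera(n)
    cv2.imwrite(f"pics/{n}0.png",p[:,:,::-1]); np.savez(f"pics/{n}0.npz",p=p,d=d,**{k:np.array(v) for k,v in ci.items()})
    print(n,ci["fx"],ci["cx"],(-np.array(ci["R"]).T@np.array(ci["t"])).round(3), np.array(ci["R"])[2].round(2))
s=robot.observe();print(s)
E
python3 s1.py
```

```text
total 12
drwxr-xr-x  3 agent agent 4096 Dec  7 14:21 .
drwxr-xr-x 23 root  root  4096 Dec  7 14:21 ..
drwxr-xr-x  2 agent agent 4096 Dec  7 14:21 pics
scene 501.81951467456395 333.5084654439705 [1.206 0.29  0.985] [-0.55 -0.2  -0.81]
side 561.433248848457 306.11763727425097 [ 0.475 -0.927  0.933] [ 0.06  0.74 -0.67]
wrist 414.4722441855386 315.81131675120287 [0.101 0.52  0.383] [ 0.25 -0.08 -0.96]
{'time': 0.15, 'qpos': array([ 1.09802783e+00,  3.42551823e-01,  1.52476514e+00,  5.93938118e-06,
        1.27539166e+00, -1.46010333e-01]), 'qvel': array([ 1.43127153e-03, -5.82355863e-05, -4.73762298e-03, -1.27633462e-03,
        1.00018301e-03, -1.00790166e-03]), 'joint_efforts': array([ 1.66101949e-03, -4.31470299e+01, -2.44352084e+01,  7.16511277e-02,
        5.35804708e-02, -5.10977850e-05]), 'tool_pos': array([0.16836151, 0.49696827, 0.22622157]), 'tool_rot': array([ 2.99049242,  1.56968035, -2.04865645]), 'contact_force': array([ 0.5855792 ,  0.57356246, -0.00763293]), 'torque': array([ 0.00449444, -0.01511307,  0.01282765]), 'opening': 0.09211937666165322}
```

View pics/scene0.png

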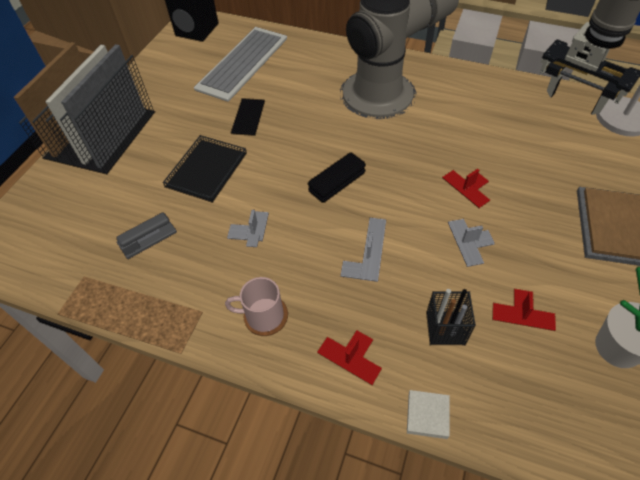

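View pics/side0.png

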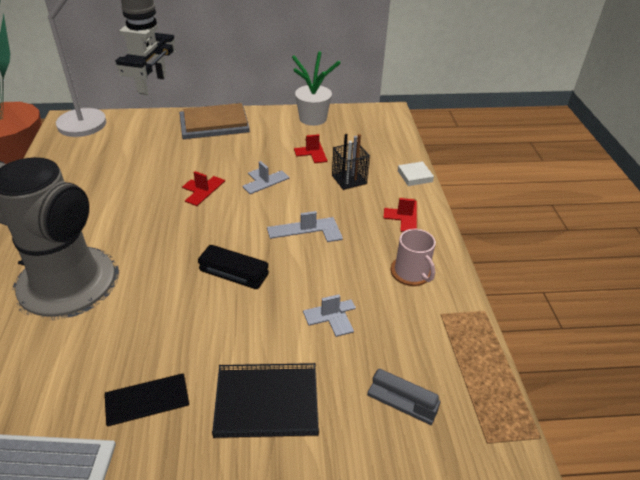

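View pics/wrist0.png

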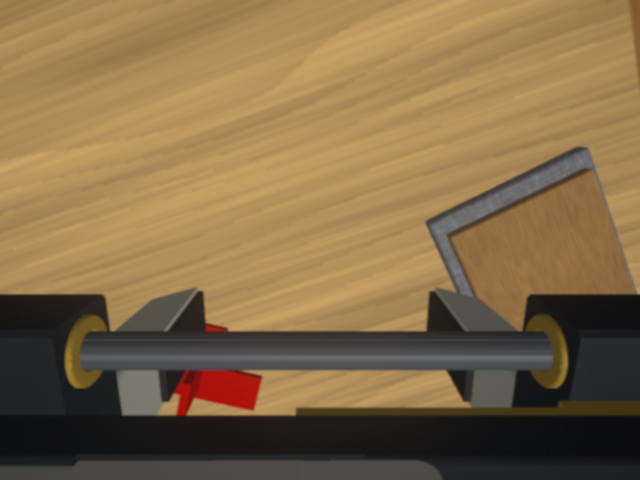

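The scene view shows the tray at (205,168), the long L at (368,250), the grey T at (470,240) and the small L at (250,228). The look-alikes are three red Ts at (467,185), (525,310) and (350,357). I'll choose the grey ones and check them in close crops.

Run:
```python
import cv2,numpy as np
a=cv2.imread("pics/scene0.png");b=cv2.imread("pics/side0.png")
def c(i,x,y,w=100,h=75):
    return cv2.resize(i[y-h//2:y+h//2+1,x-w//2:x+w//2],(400,300),interpolation=cv2.INTER_CUBIC)
cv2.imwrite("pics/crop0.png",np.vstack([np.hstack([c(a,368,250),c(a,470,240)]),np.hstack([c(a,250,228),c(b,330,315)])]))
cv2.imwrite("pics/crop1.png",np.vstack([np.hstack([c(b,305,225),c(b,265,178)]),np.hstack([c(a,205,168),c(b,267,400,140,105)])]))
```

```text
(no output)
```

View pics/crop0.png

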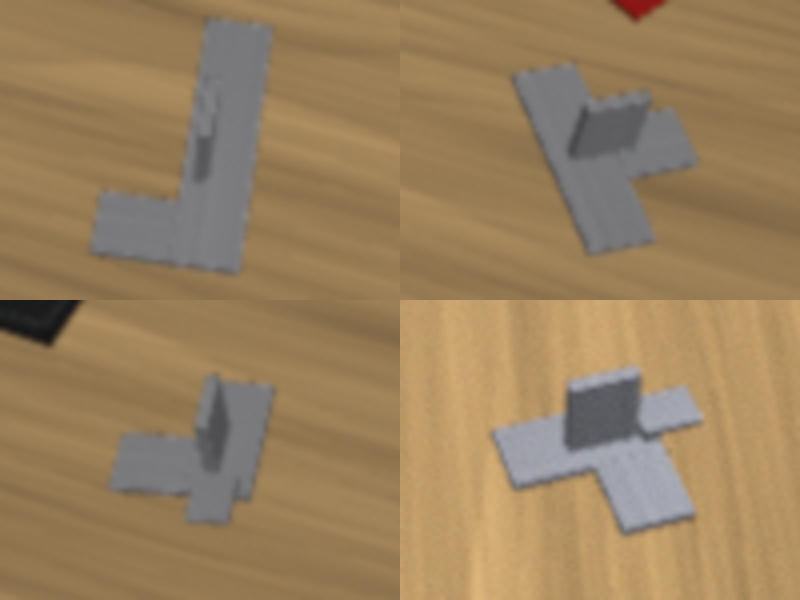

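View pics/crop1.png

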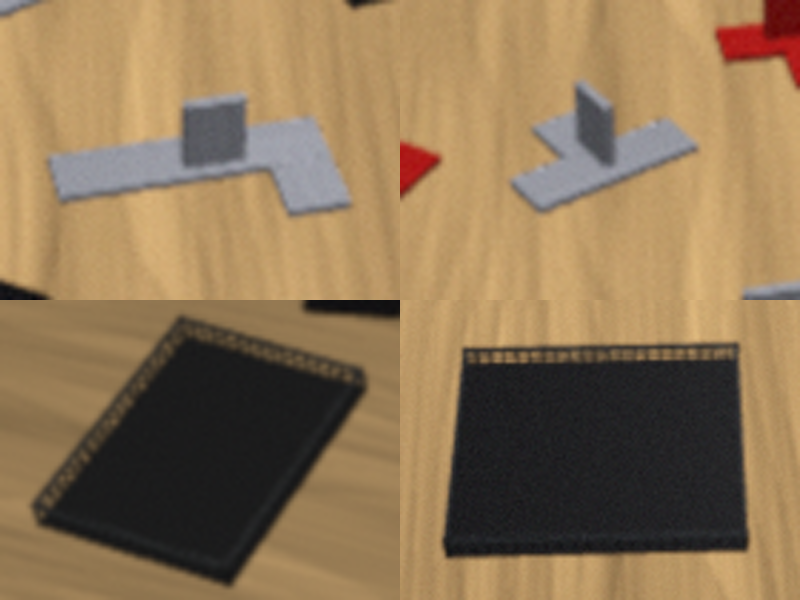

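The close crops show all three grey plates upright. The small L's tongue is visible at crop (210,510) in the scene view and (670,410) in the side view. The tray is empty. Next I'll measure coarsely from contours and depth.

```bash
cat > h.py <<'E'
import cv2,numpy as np
from scipy.spatial.transform import Rotation as Rn
def load(n):
    z=np.load(f"pics/{n}.npz"); return {k:z[k] for k in z.files}
def rays(c,uv):
    uv=np.atleast_2d(uv).astype(float)
    d=np.c_[(uv[:,0]-c["cx"])/c["fx"],(uv[:,1]-c["cy"])/c["fy"],np.ones(len(uv))]
    return -c["R"].T@c["t"], d@c["R"]
def onplane(c,uv,z):
    o,d=rays(c,uv); return (o+d*((z-o[2])/d[:,2])[:,None])
def cloud(c,mask):
    v,u=np.nonzero(mask&(c["d"]>0)); o,d=rays(c,np.c_[u,v]); return o+d*c["d"][v,u][:,None]
def grey(c,lo=70,hi=255,s=50):
    h=cv2.cvtColor(c["p"],cv2.COLOR_RGB2HSV); return ((h[...,1]<s)&(h[...,2]>lo)&(h[...,2]<hi))
def proj(c,X):
    q=np.atleast_2d(X)@c["R"].T+c["t"]; return q[:,:2]/q[:,2:]*[c["fx"],c["fy"]]+[c["cx"],c["cy"]]
E
python3 - <<'E'
from h import *
S=load("scene0");D=load("side0")
reg={"long":((368,250,60,55),(305,225,55,35)),"tee":((470,240,35,40),(265,178,40,30)),"small":((250,228,45,35),(330,315,45,40))}
for k,(a,b) in reg.items():
    for nm,c,r in(("scene",S,a),("side",D,b)):
        m=np.zeros(c["d"].shape,np.uint8);m[r[1]-r[3]:r[1]+r[3],r[0]-r[2]:r[0]+r[2]]=1
        g=(grey(c,50,255,60).astype(np.uint8)&m)
        n,l,st,_=cv2.connectedComponentsWithStats(g); i=1+np.argmax(st[1:,4]); g=(l==i)
        P=cloud(c,g)
        lo=P[(P[:,2]>0.002)&(P[:,2]<.009)]; hi=P[(P[:,2]>.048)&(P[:,2]<.065)]
        cnt=max(cv2.findContours(g.astype(np.uint8),0,2)[0],key=cv2.contourArea)
        ap=cv2.approxPolyDP(cnt,2,True)[:,0]
        print(k,nm,len(P),"z pct",np.percentile(P[:,2],[5,50,95]).round(4))
        print("  web top",np.median(hi,0).round(4) if len(hi) else None, cv2.minAreaRect((hi[:,:2]*1000).astype(np.float32)) if len(hi)>4 else None)
        print("  poly", ap.tolist()); print("  xy@6mm mm",(onplane(c,ap,.006)[:,:2]*1000).round(0).tolist())
for nm,c,(x,y,w,h) in (("scene",S,(205,168,55,50)),("side",D,(267,400,65,50))):
    m=np.zeros(c["d"].shape,np.uint8);m[y-h:y+h,x-w:x+w]=1
    hsv=cv2.cvtColor(c["p"],cv2.COLOR_RGB2HSV); g=((hsv[...,2]<70)&(m>0)).astype(np.uint8)
    n,l,st,_=cv2.connectedComponentsWithStats(g);g=(l==1+np.argmax(st[1:,4]))
    P=cloud(c,g);f=P[(P[:,2]>-.002)&(P[:,2]<.008)]
    print("tray",nm,np.percentile(P[:,2],[5,50,95]).round(4),cv2.minAreaRect((f[:,:2]*1000).astype(np.float32)))
    cnt=max(cv2.findContours(g.astype(np.uint8),0,2)[0],key=cv2.contourArea)
    ap=cv2.approxPolyDP(cnt,3,True)[:,0];print(ap.tolist(),(onplane(c,ap,.02)[:,:2]*1000).round(0).tolist())
E
```

```text
long scene 1403 z pct [0.0014 0.0048 0.0377]
  web top [0.5698 0.1448 0.0542] ((568.5960083007812, 144.72349548339844), (39.26530838012695, 7.944108963012695), 9.84261417388916)
  poly [[384, 219], [369, 219], [363, 261], [343, 261], [341, 276], [377, 280]]
  xy@6mm mm [[464.0, 152.0], [476.0, 117.0], [597.0, 140.0], [613.0, 96.0], [652.0, 105.0], [636.0, 185.0]]
long side 1146 z pct [0.0007 0.0055 0.0491]
  web top [0.5646 0.1418 0.0533] ((565.3306274414062, 143.82308959960938), (39.2801628112793, 15.128108978271484), 11.488199234008789)
  poly [[342, 238], [333, 217], [316, 219], [315, 211], [301, 213], [300, 222], [267, 227], [270, 237], [322, 230], [327, 241]]
  xy@6mm mm [[647.0, 102.0], [633.0, 184.0], [589.0, 178.0], [589.0, 211.0], [552.0, 205.0], [547.0, 169.0], [462.0, 154.0], [469.0, 116.0], [600.0, 135.0], [609.0, 93.0]]
tee scene 1173 z pct [0.0011 0.0052 0.0508]
  web top [0.4599 0.3599 0.0537] ((458.96173095703125, 360.8320007324219), (10.102374076843262, 39.578067779541016), 32.08804702758789)
  poly [[449, 221], [467, 266], [482, 263], [477, 248], [493, 244], [488, 2
[... 1733 characters left out ...]
[-0.0019  0.0018  0.0169] ((450.1003112792969, -343.3044738769531), (147.38429260253906, 199.5072021484375), 88.0059814453125)
[[200, 136], [198, 144], [186, 153], [185, 161], [177, 164], [174, 175], [164, 183], [166, 187], [212, 201], [245, 149], [221, 146]] [[363.0, -405.0], [393.0, -395.0], [434.0, -409.0], [461.0, -397.0], [477.0, -412.0], [514.0, -400.0], [547.0, -410.0], [557.0, -398.0], [560.0, -266.0], [369.0, -266.0], [379.0, -332.0]]
tray side [-0.0003  0.0027  0.0168] ((451.7023620605469, -341.9664611816406), (145.29025268554688, 185.60800170898438), 87.6904296875)
[[219, 368], [214, 437], [317, 434], [314, 369]] [[362.0, -276.0], [360.0, -419.0], [540.0, -425.0], [546.0, -289.0]]
```

```bash
cat >> h.py <<'E'
def Rt(rot): return Rn.from_euler("xyz",rot).as_matrix()
def Rdown(yaw):  # tool x down, z (jaw) at world angle yaw
    z=np.array([np.cos(yaw),np.sin(yaw),0]);x=np.array([0,0,-1.]);return np.c_[x,np.cross(z,x),z]
def delta(s,pos,yawdeg):
    "nearest jaw half-turn unless j6 out of range is seen; returns dp(mm), turn(deg)"
    R=Rt(s["tool_rot"]);dp=R.T@(np.array(pos)-s["tool_pos"])
    o=[]
    for y in(yawdeg,yawdeg+180):
        o.append(np.degrees(Rn.from_matrix(R.T@Rdown(np.radians(y))).as_rotvec()))
    o.sort(key=np.linalg.norm)
    return (dp*1000).round(1),[x.round(1) for x in o]
def st():
    from cell import robot
    s=robot.observe();R=Rt(s["tool_rot"])
    print("t",round(s["time"],2),"pos",s["tool_pos"].round(4),"jawyaw",np.degrees(np.arctan2(R[1,2],R[0,2])).round(2),"down",R[:,0].round(3),"q",s["qpos"].round(2),"F",s["contact_force"].round(1),"open",round(s["opening"],4));return s
E
python3 - <<'E'
from h import *
s=st();R=Rt(s["tool_rot"]);print(R.round(2))
W=load("wrist0");c=-W["R"].T@W["t"]
print("cam in tool",(R.T@(c-s["tool_pos"])).round(3), "axes",(R.T@W["R"].T).round(2))
p=s["tool_pos"]
for z in(p[2],.1,.056,0): print(z,proj(W,[p[0],p[1],z]).round(0))
for y in(0.05,-.05): print(proj(W,p+R@[p[2],y,0]).round(0))
S=load("scene0");D=load("side0")
for n,a,b in(("pencup",(450,318),(350,165)),("mug",(262,305),(414,257)),("case",(337,177),(234,266)),("stapler",(147,235),(404,395)),("redNear",(467,187),(203,188)),("redR",(525,310),(312,150)),("organiser",(100,110),None)):
    for c,u in((S,a),(D,b)):
        if u: 
            m=np.zeros((480,640),bool);m[u[1]-4:u[1]+5,u[0]-4:u[0]+5]=1
            print(n,np.median(cloud(c,m),0).round(3),end=" ")
    print()
E
```

```text
t 0.15 pos [0.1684 0.497  0.2262] jawyaw 71.28 down [-0.001 -0.001 -1.   ] q [ 1.1   0.34  1.52  0.    1.28 -0.15] F [ 0.6  0.6 -0. ] open 0.0921
[[-0.   -0.95  0.32]
 [-0.    0.32  0.95]
 [-1.    0.   -0.  ]]
cam in tool [-0.157  0.071  0.   ] axes [[-0.   -0.26  0.96]
 [-0.   -0.96 -0.26]
 [ 1.   -0.    0.  ]]
0.22622157367413884 [[315. 313.]]
0.1 [[315. 239.]]
0.056 [[315. 225.]]
0 [[316. 213.]]
[[315. 158.]]
[[315. 264.]]
pencup [0.686 0.359 0.036] pencup [0.693 0.326 0.066] 
mug [ 0.78  -0.032  0.012] mug [ 0.782 -0.056  0.084] 
case [0.403 0.009 0.042] case [ 0.386 -0.018  0.042] 
stapler [ 0.709 -0.355  0.03 ] stapler [ 0.702 -0.374  0.052] 
redNear [0.302 0.324 0.008] redNear [0.291 0.318 0.012] 
redR [0.616 0.502 0.028] redR [0.603 0.497 0.008] 
organiser [ 0.465 -0.611  0.138]
```

Run:
```python
from h import *
s=st();print(delta(s,[.567,.144,.2],100.5))
```

```text
t 0.15 pos [0.1684 0.497  0.2262] jawyaw 71.28 down [-0.001 -0.001 -1.   ] q [ 1.1   0.34  1.52  0.    1.28 -0.15] F [ 0.6  0.6 -0. ] open 0.0921
(array([  26.4, -490.8, -206.3]), [array([-29.2,  -0.1,  -0. ]), array([ 1.508e+02, -0.000e+00,  1.000e-01])])
```

Call:
move_arm([
  {"dp":[0.003,-0.025,-0.01],"turn":[-2,0,0]},
  {"dp":[0.005,-0.065,-0.027],"turn":[-6,0,0]},
  {"dp":[0.008,-0.11,-0.046],"turn":[-10,0,0]},
  {"dp":[0.01,-0.155,-0.065],"turn":[-14,0,0]},
  {"dp":[0.012,-0.2,-0.084],"turn":[-18,0,0]},
  {"dp":[0.015,-0.245,-0.103],"turn":[-22,0,0]},
  {"dp":[0.018,-0.29,-0.122],"turn":[-26,0,0]},
  {"dp":[0.02,-0.335,-0.141],"turn":[-29,0,0]},
  {"dp":[0.023,-0.38,-0.16],"turn":[-29,0,0]},
  {"dp":[0.026,-0.425,-0.179],"turn":[-29,0,0]},
])

```text
time: 1.15
tool_pos: [0.5147, 0.1896, 0.2005]
tool_rot: [0.799, 1.57, 2.549]
contact_force: [1.1, 0.3, 0.4]
opening: 0.0918
```

Call:
move_arm([
  {"dp":[0,-0.036,0.006],"turn":[0,0,0]},
  {"dp":[0,-0.062,0.01],"turn":[0,0,0]},
  {"dp":[0,-0.068,0.012],"turn":[0,0,0]},
  {"dp":[0,-0.068,0.012],"turn":[0,0,0]},
])

```text
time: 1.55
tool_pos: [0.5782, 0.2154, 0.1998]
tool_rot: [1.544, 1.569, -2.989]
contact_force: [0.4, -1.0, -0.1]
opening: 0.0913
```

```bash
cat > shot.py <<'E'
import sys
from h import *
from cell import robot
def shot(cam,name):
    ci=robot.camera_info(cam);p,d=robot.read_camera(cam)
    cv2.imwrite(f"pics/{name}.png",p[:,:,::-1]); np.savez(f"pics/{name}.npz",p=p,d=d,**{k:np.array(v) for k,v in ci.items()})
if __name__=="__main__":
    s=st(); shot(sys.argv[1],sys.argv[2])
E
python3 shot.py wrist w1
```

```text
t 1.55 pos [0.5782 0.2154 0.1998] jawyaw 100.29 down [-0.002 -0.    -1.   ] q [ 0.23  0.53  1.29  0.    1.32 -1.52] F [ 0.4 -1.  -0.1] open 0.0913
```

View pics/w1.png

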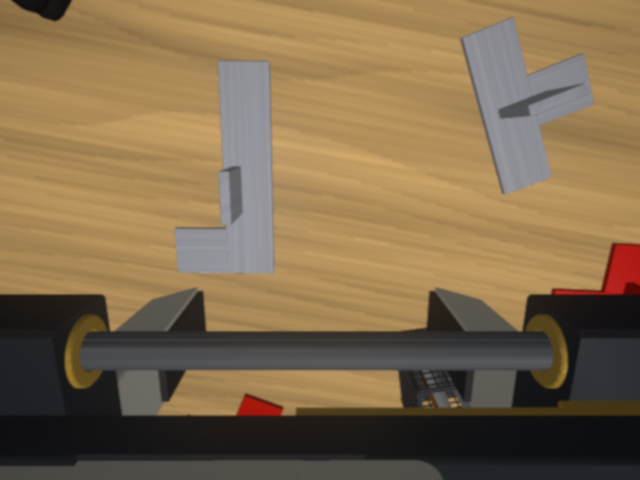

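The wrist view shows the long plate, with its web top near (226,195), and the tee at (520,105). I will measure both from this picture.

```bash
cat >> h.py <<'E'
def webtop(c,m,zt=.056):
    "m: region mask; returns centre (mm), axis angle deg, size"
    v,u=np.nonzero(m&(c["d"]>0));o,d=rays(c,np.c_[u,v]);P=o+d*c["d"][v,u][:,None]
    k=P[:,2]>zt-.006; 
    g=np.zeros(m.shape,np.uint8);g[v[k],u[k]]=1
    n,l,s,_=cv2.connectedComponentsWithStats(g);i=1+np.argmax(s[1:,4]);v,u=np.nonzero(l==i)
    Q=onplane(c,np.c_[u,v],zt)[:,:2]*1000
    r=cv2.minAreaRect(Q.astype(np.float32)); w,h=r[1]; a=r[2] if w>h else r[2]+90
    return np.array(r[0]),a,(w,h),np.median(P[k][:,2]),len(u)
def kabsch(model,pts):
    M=np.array(model,float);P=np.array(pts,float);mm,pm=M.mean(0),P.mean(0)
    a=M-mm;b=P-pm;th=np.arctan2((a[:,0]*b[:,1]-a[:,1]*b[:,0]).sum(),(a*b).sum())
    R=np.array([[np.cos(th),-np.sin(th)],[np.sin(th),np.cos(th)]]);t=pm-R@mm
    return t,np.degrees(th)%360,(P-(M@R.T+t))
def box(c,x0,y0,x1,y1):
    m=np.zeros(c["d"].shape,bool);m[y0:y1,x0:x1]=1;return m
E
python3 - <<'E'
from h import *
W=load("w1")
for n,b in(("long",(160,50,290,285)),("tee",(455,5,605,205))):
    m=box(W,*b)&grey(W,50,255,60)
    print(n,webtop(W,m))
    n_,l,s_,_=cv2.connectedComponentsWithStats(m.astype(np.uint8));g=(l==1+np.argmax(s_[1:,4])).astype(np.uint8)
    cnt=max(cv2.findContours(g,0,1)[0],key=cv2.contourArea)
    ap=cv2.approxPolyDP(cnt,3,True)[:,0]
    for a,q in zip(ap.tolist(),(onplane(W,ap,.006)[:,:2]*1000).round(1).tolist()):print(a,q)
a=cv2.imread("pics/w1.png")
cv2.imwrite("pics/w1c.png",np.hstack([cv2.resize(a[50:290,160:290],(325,600),interpolation=2),cv2.resize(a[5:205,455:605],(450,600),interpolation=2)]))
E
```

```text
long (array([563.92755127, 146.06118774]), 10.014815330505371, (39.486846923828125, 8.69896411895752), np.float64(0.0549944814139961), 629)
[218, 61] [467.6, 118.2]
[223, 159] [541.5, 131.0]
[218, 177] [557.0, 128.7]
[221, 224] [596.6, 135.9]
[225, 227] [598.6, 139.7]
[175, 228] [607.2, 97.1]
[178, 271] [645.9, 103.3]
[273, 272] [631.8, 186.8]
[269, 62] [461.2, 157.5]
tee (array([456.73272705, 360.42660522]), 121.76992797851562, (8.540355682373047, 41.928741455078125), np.float64(0.05524968176415479), 779)
[512, 17] [396.9, 335.2]
[461, 39] [418.6, 301.0]
[504, 193] [527.3, 368.9]
[550, 177] [507.5, 402.9]
[539, 125] [469.0, 380.5]
[593, 103] [445.0, 417.8]
[583, 54] [412.0, 397.5]
[526, 73] [433.1, 358.0]
```

View pics/w1c.png

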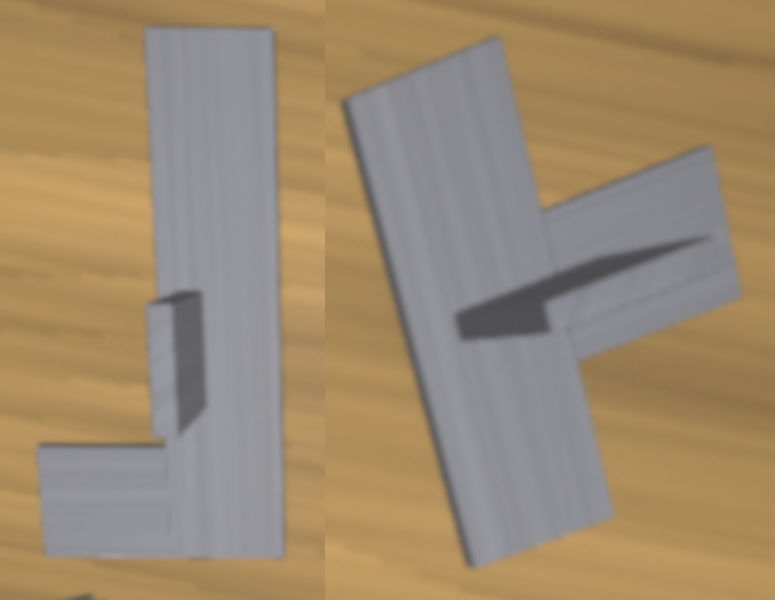

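```bash
cat >> h.py <<'E'
LONG=np.array([(101.5,11.5),(-33.5,11.5),(-33.5,56.5),(-74.5,56.5),(-74.5,-29.5),(101.5,-29.5)])
TEE=np.array([(-65.5,9.25),(-65.5,-31.75),(65.5,-31.75),(65.5,9.25),(20.5,9.25),(20.5,54.25),(-20.5,54.25),(-20.5,9.25)])
SMALL=np.array([(54.25,-25),(54.25,16),(9.25,16),(9.25,61),(-31.75,61),(-31.75,-25)])
E
python3 - <<'E'
from h import *
print(kabsch(LONG[[0,2,3,4,5]],[(467.6,118.2),(607.2,97.1),(645.9,103.3),(631.8,186.8),(461.2,157.5)]))
print(kabsch(TEE,[(396.9,335.2),(418.6,301.0),(527.3,368.9),(507.5,402.9),(469,380.5),(445,417.8),(412,397.5),(433.1,358)]))
s=st();print(delta(s,[.5655,.1455,.1],100))
E
```

```text
(array([564.56871935, 146.18425616]), np.float64(189.7229707416778), array([[ 1.13114609,  0.49233777],
       [ 0.07050297,  0.9465364 ],
       [-1.64056646,  0.22226987],
       [-1.21649522, -1.04241236],
       [ 1.65541261, -0.61873167]]))
(array([456.55389579, 361.49975043]), np.float64(31.652782655087268), array([[ 0.95670255,  0.19869988],
       [ 1.1411194 ,  0.89969817],
       [-1.67182635,  0.05478613],
       [ 0.04375681, -0.84621216],
       [-0.15026946,  0.36845228],
       [-0.53560503, -0.63752145],
       [ 1.36539326,  0.57806171],
       [-1.14927118, -0.61596456]]))
t 1.6 pos [0.5774 0.2153 0.2001] jawyaw 100.31 down [-0.002 -0.    -1.   ] q [ 0.23  0.53  1.3   0.    1.32 -1.52] F [ 0.2 -0.7  0.7] open 0.092
(array([100.1,  24.1, -66.5]), [array([ 0.3, -0. , -0.1]), array([-179.7,    0.2,   -0. ])])
```

Call:
move_arm([
  {"dp":[0.02,0.012,-0.033],"turn":[0.6,0,0]},
  {"dp":[0.05,0.025,-0.0657],"turn":[0.6,0,0]},
  {"dp":[0.09,0.025,-0.0657],"turn":[0.6,0,0]},
  {"dp":[0.125,0.025,-0.0657],"turn":[0.6,0,0]},
  {"dp":[0.15,0.025,-0.0657],"turn":[0.6,0,0]},
  {"dp":[0.168,0.025,-0.0657],"turn":[0.6,0,0]},
  {"dp":[0.176,0.025,-0.0657],"turn":[0.6,0,0]},
  {"dp":[0.176,0.025,-0.0657],"turn":[0.6,0,0]},
])

```text
time: 2.4
tool_pos: [0.5641, 0.1462, 0.0244]
tool_rot: [1.508, 1.569, -3.035]
contact_force: [0.1, 0.2, 0.6]
opening: 0.0919
```

```bash
python3 shot.py wrist w2
```

```text
t 2.4 pos [0.5641 0.1462 0.0244] jawyaw 99.71 down [-0.002 -0.    -1.   ] q [ 0.12  0.67  1.59  0.    0.88 -1.62] F [0.1 0.2 0.6] open 0.0919
```

View pics/w2.png

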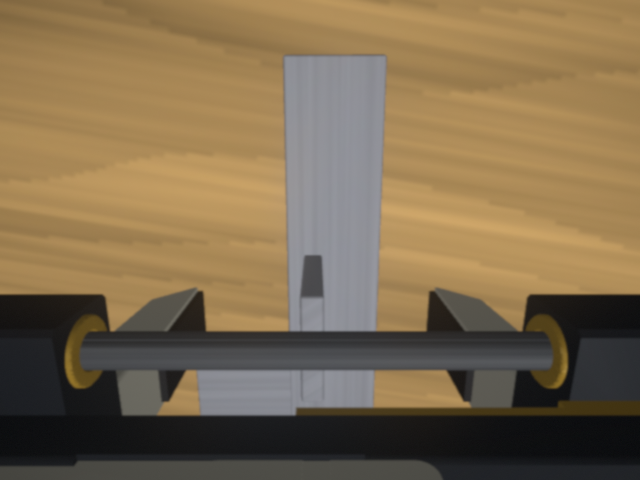

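The web lies between the pads at column 313, rows 296–400. Closing.

Call:
move_arm([
  {"dp":[0,0,0],"turn":[0,0,0]},
  {"dp":[0,0,0],"turn":[0,0,0]},
  {"dp":[0,0,0],"turn":[0,0,0]},
  {"dp":[0,0,0],"turn":[0,0,0]},
  {"dp":[0,0,0],"turn":[0,0,0]},
  {"dp":[0,0,0],"turn":[0,0,0]},
  {"dp":[0,0,0],"turn":[0,0,0]},
  {"dp":[0,0,0],"turn":[0,0,0]},
], hand=0.0, squeeze=45)

```text
time: 3.25
tool_pos: [0.5655, 0.1461, 0.0247]
tool_rot: [0.208, 1.571, 1.948]
contact_force: [-0.1, -0.8, -0.3]
opening: 0.0327
```

Run:
```python
from h import *
s=st();print(delta(s,[.53,-.06,.19],92))
```

```text
t 3.25 pos [0.5655 0.1461 0.0247] jawyaw 99.68 down [-0.  0. -1.] q [ 0.12  0.67  1.59  0.    0.88 -1.62] F [-0.1 -0.8 -0.3] open 0.0327
(array([-165.3,   69.6, -197.2]), [array([ 7.7,  0. , -0. ]), array([-172.3,    0. ,    0. ])])
```

Still closing, so I'll wait longer.

Call:
move_arm([
  {"dp":[0,0,0],"turn":[0,0,0]},
  {"dp":[0,0,0],"turn":[0,0,0]},
  {"dp":[0,0,0],"turn":[0,0,0]},
  {"dp":[0,0,0],"turn":[0,0,0]},
  {"dp":[0,0,0],"turn":[0,0,0]},
])

```text
time: 3.75
tool_pos: [0.5655, 0.146, 0.0247]
tool_rot: [-2.134, 1.571, -0.394]
contact_force: [-0.3, -0.2, 0.2]
opening: 0.0079
```

Call:
move_arm([
  {"dp":[-0.003,0,0],"turn":[0,0,0]},
  {"dp":[-0.012,0,0],"turn":[0,0,0]},
  {"dp":[-0.03,0,0],"turn":[0,0,0]},
  {"dp":[-0.05,0,0],"turn":[0,0,0]},
  {"dp":[-0.065,0,0],"turn":[0,0,0]},
  {"dp":[-0.07,0,0],"turn":[0,0,0]},
  {"dp":[-0.07,0,0],"turn":[0,0,0]},
])

```text
time: 4.45
tool_pos: [0.5658, 0.1462, 0.0956]
tool_rot: [-1.545, 1.569, 0.195]
contact_force: [1.0, -0.7, -2.5]
opening: 0.0082
```

```bash
python3 shot.py wrist w3
```

```text
t 4.45 pos [0.5658 0.1462 0.0956] jawyaw 99.68 down [ 0.002  0.    -1.   ] q [ 0.12  0.58  1.53  0.    1.03 -1.62] F [ 1.  -0.7 -2.5] open 0.0082
```

View pics/w3.png

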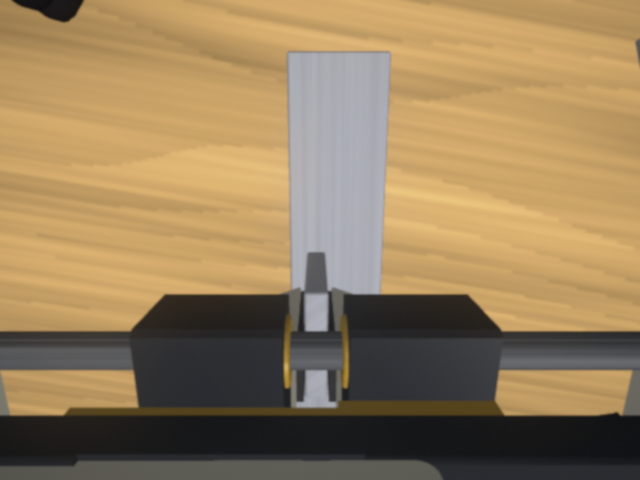

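Lifted cleanly: the bar end is at row 51, columns 288–389. I'll measure the in-hand offset and view the tray. First, move above the tray.

```bash
cat >> h.py <<'E'
def intool(s,c,uv,ztool):
    "points at depth ztool (m, along tool x from TCP) in tool frame mm (y,z)"
    R=Rt(s["tool_rot"]);o,d=rays(c,uv);o=R.T@(o-s["tool_pos"]);d=d@R
    return ((o+d*((ztool-o[0])/d[:,0])[:,None])*1000)[:,1:]
E
python3 - <<'E'
from h import *
s=st()
W=load("w3")
print("plate top edge in tool",intool(s,W,[(288,51),(389.5,51),(380.5,293),(291,293)],.0187).round(1))
print("web end",intool(s,W,[(305,292),(328,292)],-.032).round(1))
g=cv2.cvtColor(W["p"],cv2.COLOR_RGB2HSV)
print(delta(s,[.50,-.15,.2],88))
E
```

```text
t 4.5 pos [0.5653 0.1461 0.0947] jawyaw 99.68 down [-0.  0. -1.] q [ 0.12  0.58  1.53  0.    1.03 -1.62] F [-0.6 -0.1 -3.7] open 0.0077
plate top edge in tool [[101.5 -10.4]
 [101.5  29.3]
 [  0.2  29.9]
 [  0.3 -11. ]]
web end [[20.7 -3.2]
 [20.7  4.3]]
(array([-105.4,  114.1, -280.9]), [array([11.7,  0. , -0. ]), array([-168.3,    0. ,    0. ])])
```

Run:
```python
from h import *
s=st()
print(delta(s,[.45,-.13,.25],88))
```

```text
t 4.5 pos [0.5653 0.1461 0.0947] jawyaw 99.68 down [-0.  0. -1.] q [ 0.12  0.58  1.53  0.    1.03 -1.62] F [-0.6 -0.1 -3.7] open 0.0077
(array([-155.4,  160. , -252.8]), [array([11.7,  0. , -0. ]), array([-168.3,    0. ,    0. ])])
```

Call:
move_arm([
  {"dp":[-0.02,0.002,-0.003],"turn":[1,0,0]},
  {"dp":[-0.05,0.012,-0.02],"turn":[2.5,0,0]},
  {"dp":[-0.08,0.032,-0.05],"turn":[4,0,0]},
  {"dp":[-0.1,0.055,-0.087],"turn":[6,0,0]},
  {"dp":[-0.12,0.08,-0.126],"turn":[8,0,0]},
  {"dp":[-0.135,0.104,-0.164],"turn":[10,0,0]},
  {"dp":[-0.148,0.128,-0.202],"turn":[11,0,0]},
  {"dp":[-0.155,0.147,-0.232],"turn":[11.7,0,0]},
  {"dp":[-0.155,0.16,-0.253],"turn":[11.7,0,0]},
  {"dp":[-0.155,0.16,-0.253],"turn":[11.7,0,0]},
])

```text
time: 5.5
tool_pos: [0.4489, -0.1326, 0.249]
tool_rot: [1.732, 1.569, -3.02]
contact_force: [-1.0, 0.7, -3.6]
opening: 0.0076
```

Call:
move_arm([
  {"dp":[0,0,0],"turn":[0,0,0]},
  {"dp":[0,0,0],"turn":[0,0,0]},
])

```text
time: 5.7
tool_pos: [0.4502, -0.1293, 0.249]
tool_rot: [0.829, 1.569, 2.365]
contact_force: [0.6, 0.1, -3.5]
opening: 0.0075
```

```bash
python3 shot.py wrist w4
```

```text
t 5.7 pos [ 0.4502 -0.1293  0.249 ] jawyaw 88.01 down [-0.001  0.001 -1.   ] q [-0.44  0.22  1.63  0.    1.29 -1.98] F [ 0.6  0.1 -3.5] open 0.0075
```

View pics/w4.png

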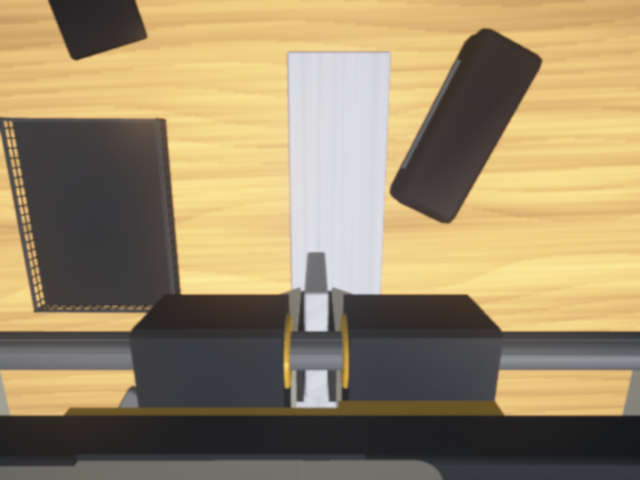

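Run:
```python
import cv2
a=cv2.imread("pics/w4.png")[105:325,0:200]
a=cv2.convertScaleAbs(a,alpha=2.2)
cv2.imwrite("pics/w4c.png",cv2.resize(a,(545,600),interpolation=2))
```

```text
(no output)
```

View pics/w4c.png

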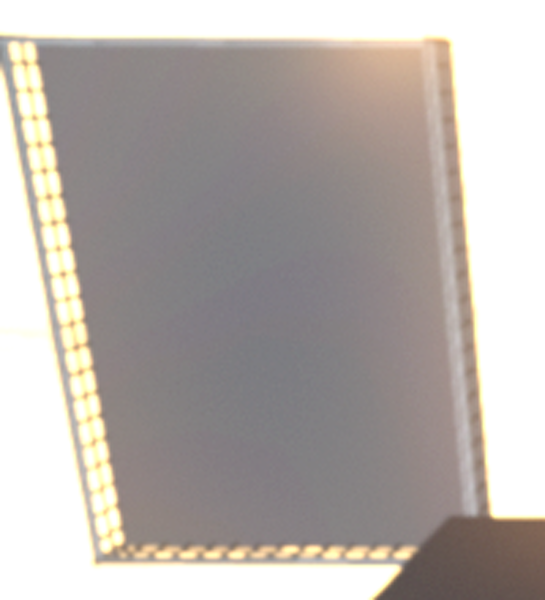

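Run:
```python
from h import *
W=load("w4")
f=lambda l:[(u/2.727-0.3,v/2.727+105-.3) for u,v in l]
q=lambda l,z:(onplane(W,f(l),z)*1000).round(1)[:,:2].tolist()
print("TL,BL rim",q([(3,38),(97,563)],.02)); print("bottom rim",q([(250,563),(375,563)],.02)); print("top rim",q([(100,38),(300,38)],.02))
print("right outer base z0",q([(451,40),(490,515)],0)); print("right rim inner",q([(424,42),(462,515)],.02))
print("floor left edge z3",q([(37,45),(124,545)],.003))
```

```text
TL,BL rim [[356.1, -405.5], [541.1, -414.4]]
bottom rim [[543.2, -358.0], [544.8, -311.9]]
top rim [[357.2, -373.9], [359.5, -308.8]]
right outer base z0 [[361.0, -266.5], [535.2, -274.4]]
right rim inner [[362.2, -268.5], [527.1, -277.4]]
floor left edge z3 [[357.7, -406.7], [541.2, -415.1]]
```

The wrist view shows the tray at columns 5–178, rows 118–312, but seen obliquely, and a 1–2% scale error would matter here. I'll take a more vertical view.

Call:
move_arm([
  {"dp":[0,-0.02,-0.025],"turn":[0,0,0]},
  {"dp":[0,-0.05,-0.06],"turn":[0,0,0]},
  {"dp":[0,-0.073,-0.088],"turn":[0,0,0]},
  {"dp":[0,-0.073,-0.088],"turn":[0,0,0]},
  {"dp":[0,-0.073,-0.088],"turn":[0,0,0]},
])

```text
time: 6.25
tool_pos: [0.5203, -0.2199, 0.2485]
tool_rot: [0.889, 1.568, 2.425]
contact_force: [-0.3, -0.9, -2.4]
opening: 0.0078
```

```bash
python3 shot.py wrist w5
python3 - <<'E'
import cv2
a=cv2.imread("pics/w5.png")[0:260,70:300]
a=cv2.convertScaleAbs(a,alpha=2.2)
cv2.imwrite("pics/w5c.png",cv2.resize(a,(531,600),interpolation=2))
E
```

```text
t 6.25 pos [ 0.5203 -0.2199  0.2485] jawyaw 88.01 down [-0.002  0.002 -1.   ] q [-0.54  0.4   1.37  0.    1.37 -2.07] F [-0.3 -0.9 -2.4] open 0.0078
```

View pics/w5.png

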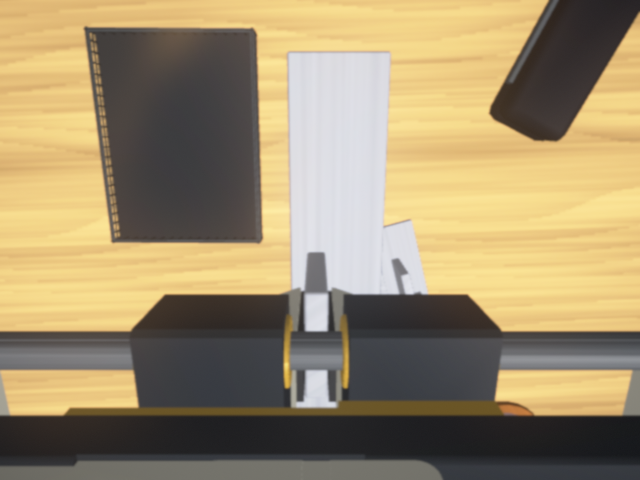

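View pics/w5c.png

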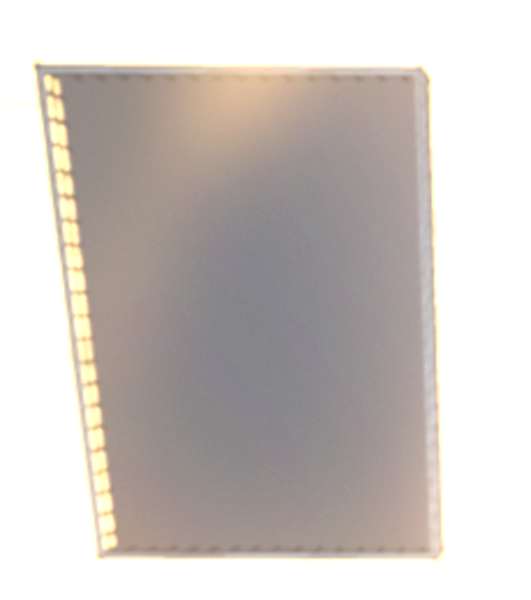

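Run:
```python
from h import *
W=load("w5")
h=cv2.cvtColor(W["p"],cv2.COLOR_RGB2HSV)
m=((h[...,2]<110)&box(W,70,10,280,260)).astype(np.uint8)
m=cv2.morphologyEx(m,cv2.MORPH_CLOSE,np.ones((9,9),np.uint8))
c=max(cv2.findContours(m,0,1)[0],key=cv2.contourArea)[:,0].astype(float)
# side points
def line(sel,z,off):
    q=onplane(W,c[sel]+off,z)[:,:2]*1000
    vx,vy,x0,y0=cv2.fitLine(q.astype(np.float32),cv2.DIST_HUBER,0,.01,.01).ravel()
    return (x0,y0),np.degrees(np.arctan2(vy,vx)),len(q)
u,v=c[:,0],c[:,1]
print(c.min(0),c.max(0))
mid=(v>45)&(v<225); hm=(u>130)&(u<240)
L=line(mid&(u<150),.02,(-.5,0));Rr=line(mid&(u>230),0,(.5,0));T=line(hm&(v<60),.02,(0,-.5));B=line(hm&(v>220),.02,(0,.5))
for n,l in zip("LRTB",(L,Rr,T,B)):print(n,l)
cam=-W["R"].T@W["t"];print(cam)
# intersections -> centre
def X(l1,l2):
    (a,t1,_),(b,t2,_)=l1,l2
    A=np.array([[np.cos(np.radians(t1)),-np.cos(np.radians(t2))],[np.sin(np.radians(t1)),-np.sin(np.radians(t2))]])
    k=np.linalg.solve(A,np.array(b)-np.array(a));return np.array(a)+k[0]*np.array([np.cos(np.radians(t1)),np.sin(np.radians(t1))])
cs=[X(L,T),X(L,B),X(Rr,B),X(Rr,T)];print(np.array(cs).round(1),"centre",np.mean(cs,0))
print([np.linalg.norm(cs[i]-cs[(i+1)%4]).round(1) for i in range(4)])
d=W["d"];P=cloud(W,(h[...,2]<110)&box(W,140,60,230,210));print("floor z",np.median(P[:,2]),P[:,2].std())
P=cloud(W,box(W,150,245,280,280));print("desk z",np.median(P[:,2]))
```

```text
[85. 28.] [260. 241.]
L ((np.float32(444.39075), np.float32(-411.01355)), np.float32(-2.1397452), 179)
R ((np.float32(431.0896), np.float32(-270.34262)), np.float32(-2.4502695), 179)
T ((np.float32(359.59644), np.float32(-331.16693)), np.float32(87.59835), 109)
B ((np.float32(544.3566), np.float32(-336.8183)), np.float32(87.92066), 109)
[ 0.44983915 -0.21747285  0.40585519]
[[ 356.4 -407.7]
 [ 541.5 -414.6]
 [ 546.6 -275.3]
 [ 362.3 -267.4]] centre [ 451.69455 -341.26282]
[np.float32(185.3), np.float32(139.4), np.float32(184.5), np.float32(140.5)]
floor z 0.0020910829275469778 0.0008100247567820668
desk z -0.0008345092298610024
```

```bash
cat >> h.py <<'E'
C=np.array([451.7,-343.3]);PSI=177.73
REL={"long":((-13.5,-35.7),0),"tee":((-22.5,33.4),180),"small":((62.5,10.9),90)}
def goal(n):
    a=np.radians(PSI);r,y=REL[n];r=np.array(r)
    return C+np.array([[np.cos(a),-np.sin(a)],[np.sin(a),np.cos(a)]])@r,(PSI+y)%360
E
python3 - <<'E'
from h import *
for n in REL: print(n,goal(n))
s=st();g,y=goal("long");print(g,y)
R=Rdown(np.radians(y-90))
off=R@[0,.3e-3,0]
for z in(.12,.055,.0285): print(delta(s,[g[0]/1e3-off[0],g[1]/1e3-off[1],z],y-90))
E
```

```text
long (array([ 466.60343354, -308.16273106]), 177.73)
tee (array([ 472.85941602, -377.56498378]), 357.73)
small (array([ 388.81731171, -351.71590832]), 267.73)
t 6.3 pos [ 0.5199 -0.2194  0.2489] jawyaw 88.04 down [-0.002  0.002 -1.   ] q [-0.54  0.4   1.37  0.    1.37 -2.07] F [ 0.2  0.6 -2.9] open 0.0075
[ 466.60343354 -308.16273106] 177.73
(array([128.8,  49.7, -90.7]), [array([ 0.3,  0.1, -0.1]), array([-1.797e+02,  2.000e-01,  1.000e-01])])
(array([193.8,  49.6, -90.8]), [array([ 0.3,  0.1, -0.1]), array([-1.797e+02,  2.000e-01,  1.000e-01])])
(array([220.3,  49.5, -90.9]), [array([ 0.3,  0.1, -0.1]), array([-1.797e+02,  2.000e-01,  1.000e-01])])
```

Call:
move_arm([
  {"dp":[0.01,0.015,-0.025],"turn":[0.3,0,0]},
  {"dp":[0.03,0.03,-0.056],"turn":[0.3,0,0]},
  {"dp":[0.06,0.045,-0.082],"turn":[0.3,0,0]},
  {"dp":[0.1,0.0496,-0.0908],"turn":[0.3,0,0]},
  {"dp":[0.14,0.0496,-0.0908],"turn":[0.3,0,0]},
  {"dp":[0.17,0.0496,-0.0908],"turn":[0.3,0,0]},
  {"dp":[0.185,0.0496,-0.0908],"turn":[0.3,0,0]},
  {"dp":[0.192,0.0496,-0.0908],"turn":[0.3,0,0]},
  {"dp":[0.192,0.0496,-0.0908],"turn":[0.3,0,0]},
])

```text
time: 7.2
tool_pos: [0.4672, -0.3085, 0.0576]
tool_rot: [0.695, 1.57, 2.227]
contact_force: [0.2, 0.1, -3.3]
opening: 0.0076
```

```bash
python3 shot.py wrist w6
python3 - <<'E'
from h import *
s=st();g,y=goal("long")
R=Rdown(np.radians(y-90))
off=R@[0,.3e-3,0]
for z in(.0285,): print(delta(s,[g[0]/1e3-off[0],g[1]/1e3-off[1],z],y-90))
E
```

```text
t 7.2 pos [ 0.4672 -0.3085  0.0576] jawyaw 87.74 down [-0.001  0.001 -1.   ] q [-0.72  0.59  1.63  0.    0.92 -2.25] F [ 0.2  0.1 -3.3] open 0.0076
t 7.25 pos [ 0.4677 -0.3092  0.0584] jawyaw 87.73 down [ 0.001 -0.    -1.   ] q [-0.72  0.59  1.63  0.    0.92 -2.25] F [ 0.3 -0.2 -2.6] open 0.0076
(array([29.9,  0.9,  1. ]), [array([ 0., -0.,  0.]), array([-1.8e+02, -1.0e-01, -0.0e+00])])
```

View pics/w6.png

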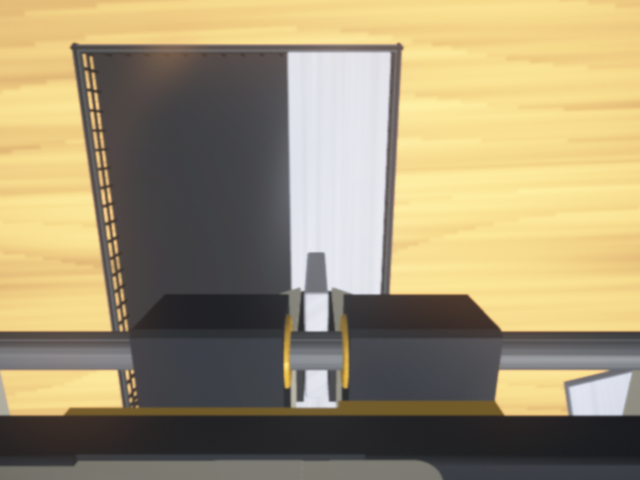

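Run:
```python
from h import *
s=st();W=load("w6")
print("rim outer top",intool(s,W,[(75,44.5),(250,45),(398,45)],.038).round(1))
print("rim right outer",intool(s,W,[(402,50),(389,290)],.038).round(1))
print("rim left outer",intool(s,W,[(73,47),(116,320)],.038).round(1))
a=cv2.imread("pics/w6.png")
cv2.imwrite("pics/w6c.png",np.vstack([cv2.resize(a[35:75,250:410],(800,200),interpolation=2),cv2.resize(a[230:300,330:410],(400,350),interpolation=2).repeat(2,axis=1)]))
```

```text
t 7.25 pos [ 0.4677 -0.3092  0.0584] jawyaw 87.73 down [ 0.001 -0.    -1.   ] q [-0.72  0.59  1.63  0.    0.92 -2.25] F [ 0.3 -0.2 -2.6] open 0.0076
rim outer top [[ 108.5 -102.1]
 [ 108.2  -27.1]
 [ 108.2   36.4]]
rim right outer [[106.2  38.2]
 [ -3.9  37.6]]
rim left outer [[ 107.5 -103.1]
 [ -20.  -100.9]]
```

View pics/w6c.png

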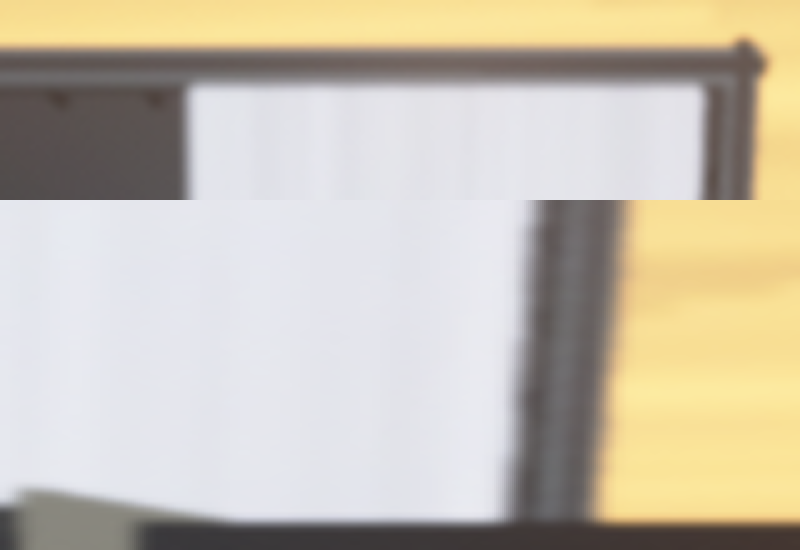

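Call:
move_arm([
  {"dp":[0.003,0.001,0.0014],"turn":[0,0,0]},
  {"dp":[0.012,0.001,0.0014],"turn":[0,0,0]},
  {"dp":[0.02,0.001,0.0014],"turn":[0,0,0]},
  {"dp":[0.026,0.001,0.0014],"turn":[0,0,0]},
  {"dp":[0.029,0.001,0.0014],"turn":[0,0,0]},
  {"dp":[0.0298,0.001,0.0014],"turn":[0,0,0]},
  {"dp":[0.0298,0.001,0.0014],"turn":[0,0,0]},
])

```text
time: 7.95
tool_pos: [0.4665, -0.3083, 0.0279]
tool_rot: [-1.517, 1.571, 0.013]
contact_force: [-0.1, 0.7, -3.1]
opening: 0.0079
```

```bash
python3 shot.py wrist w7
python3 - <<'E'
from h import *
a=cv2.imread("pics/w7.png")
cv2.imwrite("pics/w7c.png",cv2.resize(a[0:330,50:450],(720,594),interpolation=2))
E
```

```text
t 7.95 pos [ 0.4665 -0.3083  0.0279] jawyaw 87.67 down [ 0.  0. -1.] q [-0.72  0.63  1.66  0.    0.85 -2.25] F [-0.1  0.7 -3.1] open 0.0079
```

View pics/w7c.png

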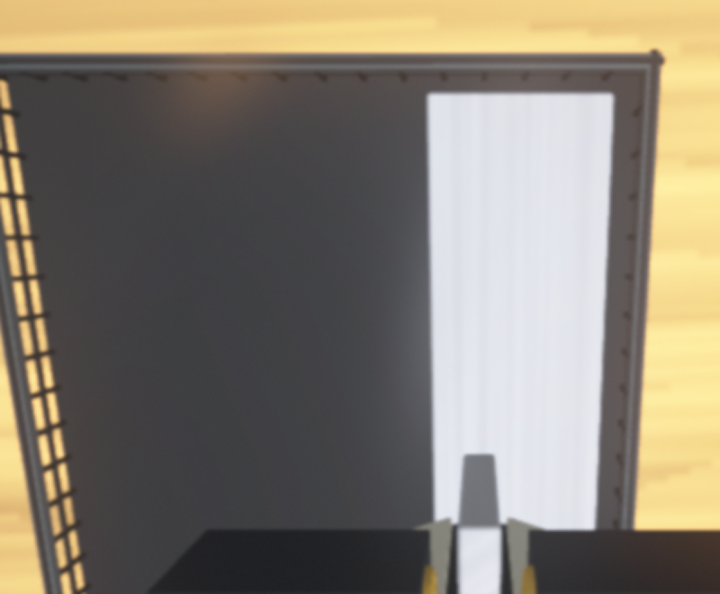

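Run:
```python
from h import *
s=st();W=load("w7")
f=lambda l:[(u/1.8+50-.3,v/1.8-.3) for u,v in l]
print("rim out right",intool(s,W,f([(660,70),(632,525)]),.008).round(1))
print("rim out top",intool(s,W,f([(100,55),(500,54)]),.008).round(1))
print("rim out left",intool(s,W,f([(0,305),(48,590)]),.008).round(1))
print("plate",intool(s,W,f([(428,94),(613,94),(597,525),(434,525)]),.0187).round(1))
```

```text
t 8.0 pos [ 0.4665 -0.3084  0.0279] jawyaw 87.67 down [ 0. -0. -1.] q [-0.72  0.63  1.66  0.    0.85 -2.25] F [ 0.6  0.3 -3.5] open 0.0079
rim out right [[104.3  37. ]
 [  6.3  36.6]]
rim out top [[107.1 -75.5]
 [107.2   4.7]]
rim out left [[  57.7 -104. ]
 [ -10.3 -103.9]]
plate [[101.8 -10.5]
 [101.7  29.5]
 [  2.1  30.2]
 [  2.2 -10.9]]
```

Call:
move_arm([
  {"dp":[0.0003,0,0.0007],"turn":[0,0,0]},
  {"dp":[0.0003,0,0.0007],"turn":[0,0,0]},
  {"dp":[0.0003,0,0.0007],"turn":[0,0,0]},
])

```text
time: 8.3
tool_pos: [0.4666, -0.3077, 0.0277]
tool_rot: [-2.084, 1.57, -0.554]
contact_force: [0.7, -0.1, -2.7]
opening: 0.0079
```

Call:
move_arm([
  {"dp":[0,0,0],"turn":[0,0,0]},
  {"dp":[0,0,0],"turn":[0,0,0]},
  {"dp":[0,0,0],"turn":[0,0,0]},
  {"dp":[0,0,0],"turn":[0,0,0]},
], hand=0.04)

```text
time: 8.7
tool_pos: [0.4665, -0.3076, 0.0277]
tool_rot: [-1.831, 1.57, -0.301]
contact_force: [0.5, -0.5, -0.3]
opening: 0.0355
```

Call:
move_arm([
  {"dp":[-0.01,0,0],"turn":[0,0,0]},
  {"dp":[-0.04,0,0],"turn":[0,0,0]},
  {"dp":[-0.085,0,0],"turn":[0,0,0]},
  {"dp":[-0.13,0,0],"turn":[0,0,0]},
  {"dp":[-0.17,0,0],"turn":[0,0,0]},
  {"dp":[-0.18,0,0],"turn":[0,0,0]},
])

```text
time: 9.3
tool_pos: [0.468, -0.3089, 0.2136]
tool_rot: [-2.243, 1.561, -0.713]
contact_force: [0.4, -0.4, 0.2]
opening: 0.04
```

```bash
python3 shot.py wrist w8
python3 - <<'E'
from h import *
s=st();print(delta(s,[.4567,.361,.2],31.7))
E
```

```text
t 9.3 pos [ 0.468  -0.3089  0.2136] jawyaw 87.68 down [ 0.007 -0.006 -1.   ] q [-0.72  0.41  1.45  0.    1.27 -2.25] F [ 0.4 -0.4  0.2] open 0.04
t 9.35 pos [ 0.4678 -0.3087  0.2127] jawyaw 87.68 down [ 0.006 -0.005 -1.   ] q [-0.72  0.41  1.46  0.    1.27 -2.25] F [0.7 1.  1.9] open 0.04
(array([  9. ,  38.2, 668.7]), [array([56. , -0.1,  0.5]), array([-1.24e+02, -6.00e-01, -1.00e-01])])
```

View pics/w8.png

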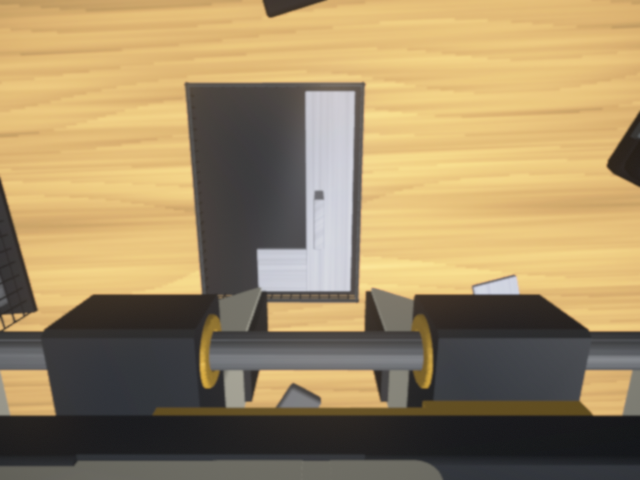

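The long L lies flat in the tray, with its bar at columns 305–355 and its arm at (282,270). Now the tee.

Call:
move_arm([
  {"dp":[0,0.001,0.02],"turn":[3,0,0]},
  {"dp":[0,0.003,0.06],"turn":[10,0,0]},
  {"dp":[0,0.006,0.11],"turn":[18,0,0]},
  {"dp":[0,0.009,0.16],"turn":[26,0,0]},
  {"dp":[0,0.012,0.21],"turn":[34,0,0]},
  {"dp":[0,0.015,0.26],"turn":[42,0,0]},
  {"dp":[0,0.018,0.31],"turn":[50,0,0]},
  {"dp":[0,0.021,0.36],"turn":[56,0,0]},
  {"dp":[0,0.023,0.41],"turn":[56,0,0]},
  {"dp":[0,0.026,0.46],"turn":[56,0,0]},
], hand=0.07)

```text
time: 10.35
tool_pos: [0.4584, 0.1304, 0.2066]
tool_rot: [2.691, 1.569, -3.041]
contact_force: [1.3, 0.2, -0.3]
opening: 0.07
```

Run:
```python
from h import *
s=st();print(delta(s,[.4567,.361,.15],31.7))
W=load("w8")
```

```text
t 10.35 pos [0.4584 0.1304 0.2066] jawyaw 31.62 down [-0.002 -0.    -1.   ] q [ 0.12  0.27  1.68  0.    1.19 -0.44] F [ 1.3  0.2 -0.3] open 0.07
(array([ 56.6, 197.2, 119.5]), [array([-0.1, -0.1, -0. ]), array([ 1.799e+02, -1.000e-01,  2.000e-01])])
```

Call:
move_arm([
  {"dp":[0.01,0.038,0.022],"turn":[0,0,0]},
  {"dp":[0.02,0.076,0.044],"turn":[0,0,0]},
  {"dp":[0.03,0.114,0.067],"turn":[0,0,0]},
  {"dp":[0.04,0.15,0.088],"turn":[0,0,0]},
  {"dp":[0.05,0.172,0.101],"turn":[0,0,0]},
  {"dp":[0.057,0.18,0.106],"turn":[0,0,0]},
  {"dp":[0.057,0.18,0.106],"turn":[0,0,0]},
  {"dp":[0.057,0.18,0.106],"turn":[0,0,0]},
])

```text
time: 11.15
tool_pos: [0.455, 0.3365, 0.1502]
tool_rot: [-2.943, 1.569, -2.39]
contact_force: [-0.4, -0.6, 0.2]
opening: 0.0698
```

```bash
python3 shot.py wrist w9
python3 - <<'E'
from h import *
s=st();print(delta(s,[.4567,.361,.0245],31.7))
E
```

```text
t 11.15 pos [0.455  0.3365 0.1502] jawyaw 31.66 down [-0.001 -0.001 -1.   ] q [ 0.5   0.49  1.52 -0.    1.14 -0.05] F [-0.4 -0.6  0.2] open 0.0698
t 11.2 pos [0.4554 0.3363 0.1507] jawyaw 31.61 down [-0.    -0.001 -1.   ] q [ 0.5   0.49  1.52 -0.    1.14 -0.05] F [-0.2  0.1  0.1] open 0.07
(array([126.2,  20.4,  14.1]), [array([-0.1, -0. ,  0. ]), array([179.9,   0. ,   0. ])])
```

View pics/w9.png

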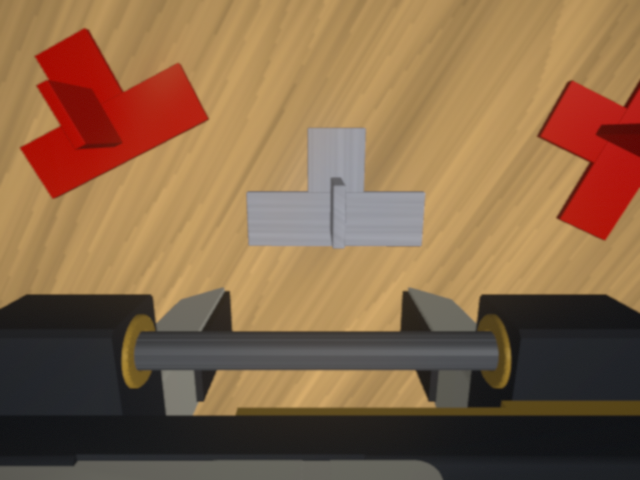

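The wrist view shows the grey tee centred at (337,200), aligned, with its web top at (338,215). Red look-alikes sit on either side. Refining the position.

Run:
```python
from h import *
W=load("w9");m=box(W,235,120,435,255)&grey(W,50,255,60)
print(webtop(W,m))
r=webtop(W,m);s=st();print(delta(s,[r[0][0]/1e3,r[0][1]/1e3,.0245],31.7))
```

```text
(array([455.45385742, 362.80212402]), 122.1958236694336, (7.944480895996094, 40.10317611694336), np.float64(0.05509254687188475), 851)
t 11.2 pos [0.4554 0.3363 0.1507] jawyaw 31.61 down [-0.    -0.001 -1.   ] q [ 0.5   0.49  1.52 -0.    1.14 -0.05] F [-0.2  0.1  0.1] open 0.07
(array([126.2,  22.6,  14. ]), [array([-0.1, -0. ,  0. ]), array([179.9,   0. ,   0. ])])
```

Call:
move_arm([
  {"dp":[0.02,0.02,0.012],"turn":[-0.3,0,0]},
  {"dp":[0.05,0.0226,0.014],"turn":[-0.3,0,0]},
  {"dp":[0.085,0.0226,0.014],"turn":[-0.3,0,0]},
  {"dp":[0.11,0.0226,0.014],"turn":[-0.3,0,0]},
  {"dp":[0.122,0.0226,0.014],"turn":[-0.3,0,0]},
  {"dp":[0.126,0.0226,0.014],"turn":[-0.3,0,0]},
  {"dp":[0.126,0.0226,0.014],"turn":[-0.3,0,0]},
])

```text
time: 11.9
tool_pos: [0.456, 0.3639, 0.0254]
tool_rot: [-0.021, 1.57, 0.536]
contact_force: [-0.7, 0.6, 0.4]
opening: 0.0696
```

Call:
move_arm([
  {"dp":[0,0,0],"turn":[0,0,0]},
  {"dp":[0,0,0],"turn":[0,0,0]},
  {"dp":[0,0,0],"turn":[0,0,0]},
  {"dp":[0,0,0],"turn":[0,0,0]},
  {"dp":[0,0,0],"turn":[0,0,0]},
  {"dp":[0,0,0],"turn":[0,0,0]},
  {"dp":[0,0,0],"turn":[0,0,0]},
  {"dp":[0,0,0],"turn":[0,0,0]},
  {"dp":[0,0,0],"turn":[0,0,0]},
  {"dp":[0,0,0],"turn":[0,0,0]},
], hand=0.0)

```text
time: 12.9
tool_pos: [0.4551, 0.3641, 0.0246]
tool_rot: [2.951, 1.571, -2.774]
contact_force: [-1.0, 0.5, 0.1]
opening: 0.0078
```

Run:
```python
from h import *
s=st()
```

```text
t 12.9 pos [0.4551 0.3641 0.0246] jawyaw 31.98 down [-0. -0. -1.] q [ 0.54  0.67  1.59  0.    0.88 -0.01] F [-1.   0.5  0.1] open 0.0078
```

Gripped. Lift and measure in hand.

Call:
move_arm([
  {"dp":[-0.003,0,0],"turn":[0,0,0]},
  {"dp":[-0.012,0,0],"turn":[0,0,0]},
  {"dp":[-0.035,0,0],"turn":[0,0,0]},
  {"dp":[-0.075,0,0],"turn":[0,0,0]},
  {"dp":[-0.12,0,0],"turn":[0,0,0]},
  {"dp":[-0.16,0,0],"turn":[0,0,0]},
  {"dp":[-0.175,0,0],"turn":[0,0,0]},
  {"dp":[-0.175,0,0],"turn":[0,0,0]},
])

```text
time: 13.7
tool_pos: [0.4563, 0.3649, 0.2031]
tool_rot: [-0.0, 1.564, 0.558]
contact_force: [0.5, -0.1, -3.3]
opening: 0.0076
```

```bash
python3 shot.py wrist w10
python3 - <<'E'
from h import *
s=st();print(delta(s,[.473,-.378,.2],-2.27))
E
```

```text
t 13.7 pos [0.4563 0.3649 0.2031] jawyaw 31.98 down [ 0.005  0.003 -1.   ] q [ 0.54  0.47  1.4   0.    1.27 -0.01] F [ 0.5 -0.1 -3.3] open 0.0076
t 13.75 pos [0.4554 0.3642 0.2007] jawyaw 31.97 down [ 0.002  0.001 -1.   ] q [ 0.54  0.47  1.4   0.    1.27 -0.01] F [-0.2  0.5 -3.3] open 0.0079
(array([-2.000e-01, -6.389e+02, -3.781e+02]), [array([34.2,  0.1, -0. ]), array([-1.458e+02,  1.000e-01,  2.000e-01])])
```

View pics/w10.png

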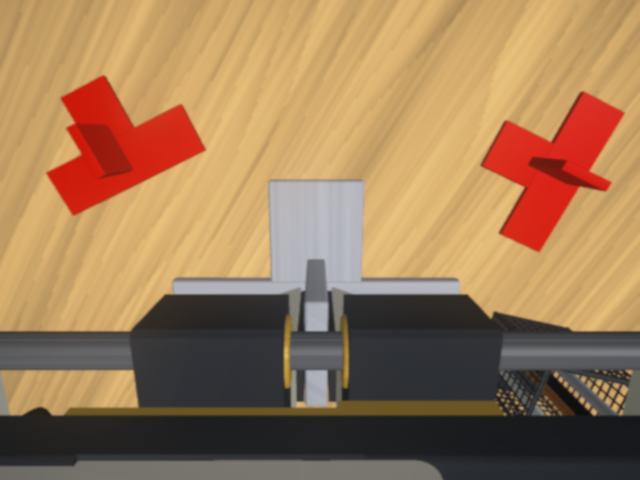

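Run:
```python
from h import *
s=st();W=load("w10")
print("stem end",intool(s,W,[(270,180),(363,180)],.0187).round(1),"bar edge",intool(s,W,[(173,278),(459,278)],.0187).round(1))
print("web end",intool(s,W,[(306,300),(327,300)],-.032).round(1))
# long in tray from w8
W=load("w8")
a=cv2.imread("pics/w8.png");a=cv2.convertScaleAbs(a[70:310,170:380],alpha=1.3);cv2.imwrite("pics/w8c.png",cv2.resize(a,(525,600),interpolation=2))
```

```text
t 13.75 pos [0.4554 0.3642 0.2007] jawyaw 31.97 down [ 0.002  0.001 -1.   ] q [ 0.54  0.47  1.4   0.    1.27 -0.01] F [-0.2  0.5 -3.3] open 0.0079
stem end [[ 52.3 -18. ]
 [ 52.3  21.7]] bar edge [[  8.2 -63.4]
 [  7.9  66.8]]
web end [[18.3 -2. ]
 [18.3  4.9]]
```

View pics/w8c.png

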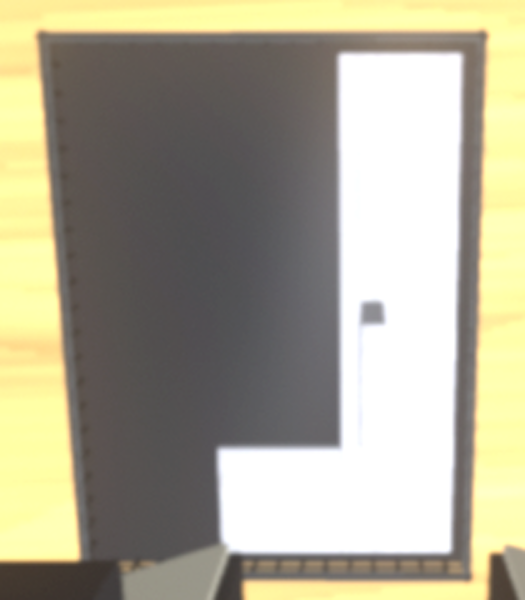

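```bash
cat > he.py <<'E'
from h import *
import pickle
E
python3 - <<'E'
from h import *
from cell import robot
s=st();R=Rt(s["tool_rot"]);ci=robot.camera_info("wrist")
Rc=np.array(ci["R"])@R; tc=np.array(ci["R"])@s["tool_pos"]+np.array(ci["t"])
print(Rc.round(4).tolist(),tc.round(5).tolist())
np.savez("he.npz",R=Rc,t=tc)
open("h.py","a").write('''
def intool2(uv,ztool):
    H=np.load("he.npz");W=np.load("pics/w10.npz");c=dict(R=H["R"],t=H["t"],fx=W["fx"],fy=W["fy"],cx=W["cx"],cy=W["cy"])
    o,d=rays(c,uv);return ((o+d*((ztool-o[0])/d[:,0])[:,None])*1000)[:,1:]
''')
from importlib import reload
import h;reload(h);i=h.intool2
print("stem end",i([(270,180),(363,180)],.0187).round(1),"bar edge",i([(173,278),(459,278)],.0187).round(1))
print("web end",i([(306,300),(327,300)],-.032).round(1))
print("long(w3)",i([(288,51),(389.5,51),(380.5,293),(291,293)],.0187).round(1),i([(305,292),(328,292)],-.032).round(1))
E
```

```text
t 13.75 pos [0.4554 0.3642 0.2007] jawyaw 31.97 down [ 0.002  0.001 -1.   ] q [ 0.54  0.47  1.4   0.    1.27 -0.01] F [-0.2  0.5 -3.3] open 0.0079
[[-0.0011, -0.0008, 1.0], [-0.263, -0.9648, -0.0011], [0.9648, -0.263, 0.0009]] [-0.00026, 0.02717, 0.17035]
stem end [[ 52.6 -19. ]
 [ 52.5  20.2]] bar edge [[  9.  -63.8]
 [  8.8  64.6]]
web end [[19.3 -2.9]
 [19.3  3.9]]
long(w3) [[102.4 -10.5]
 [102.4  29.1]
 [  1.7  29.6]
 [  1.7 -11. ]] [[22.  -3.2]
 [22.   4.2]]
```

Call:
move_arm([
  {"dp":[0,-0.015,-0.009],"turn":[2,0,0]},
  {"dp":[0,-0.045,-0.027],"turn":[6,0,0]},
  {"dp":[0,-0.085,-0.05],"turn":[11,0,0]},
  {"dp":[0,-0.127,-0.075],"turn":[16,0,0]},
  {"dp":[0,-0.17,-0.1],"turn":[21,0,0]},
  {"dp":[0,-0.212,-0.126],"turn":[26,0,0]},
  {"dp":[0,-0.255,-0.151],"turn":[31,0,0]},
  {"dp":[0,-0.297,-0.176],"turn":[34.2,0,0]},
  {"dp":[0,-0.34,-0.201],"turn":[34.2,0,0]},
  {"dp":[0,-0.382,-0.226],"turn":[34.2,0,0]},
])

```text
time: 14.75
tool_pos: [0.4645, -0.0813, 0.198]
tool_rot: [2.79, 1.568, 2.751]
contact_force: [1.2, 0.9, -2.6]
opening: 0.0074
```

Run:
```python
from h import *
s=st();g,y=goal("tee");print(delta(s,[g[0]/1e3,g[1]/1e3+.001,.2],y))
```

```text
t 14.75 pos [ 0.4645 -0.0813  0.198 ] jawyaw -2.24 down [-0.003  0.001 -1.   ] q [-0.34  0.27  1.71  0.    1.16 -0.3 ] F [ 1.2  0.9 -2.6] open 0.0074
(array([  -2.4, -294.7,   19.9]), [array([ 0. , -0.2, -0.1]), array([-1.8e+02,  1.0e-01, -3.0e-01])])
```

Call:
move_arm([
  {"dp":[0,-0.045,0.003],"turn":[0,0,0]},
  {"dp":[0,-0.09,0.006],"turn":[0,0,0]},
  {"dp":[0,-0.135,0.009],"turn":[0,0,0]},
  {"dp":[0,-0.18,0.012],"turn":[0,0,0]},
  {"dp":[0,-0.225,0.015],"turn":[0,0,0]},
  {"dp":[0,-0.262,0.018],"turn":[0,0,0]},
  {"dp":[0.02,-0.285,0.02],"turn":[0,0,0]},
  {"dp":[0.06,-0.2947,0.02],"turn":[0,0,0]},
  {"dp":[0.095,-0.2947,0.02],"turn":[0,0,0]},
  {"dp":[0.11,-0.2947,0.02],"turn":[0,0,0]},
])

```text
time: 15.75
tool_pos: [0.4714, -0.3727, 0.0834]
tool_rot: [2.375, 1.56, 2.336]
contact_force: [-0.3, 0.3, -3.3]
opening: 0.0075
```

Call:
move_arm([
  {"dp":[0,0,0],"turn":[0,0,0]},
  {"dp":[0,0,0],"turn":[0,0,0]},
])

```text
time: 15.95
tool_pos: [0.474, -0.3745, 0.0887]
tool_rot: [2.34, 1.569, 2.301]
contact_force: [0.6, -0.7, -2.3]
opening: 0.008
```

```bash
python3 shot.py wrist w11
python3 - <<'E'
from h import *
s=st();g,y=goal("tee");print(delta(s,[g[0]/1e3,g[1]/1e3+.001,.06],y))
E
```

```text
t 15.95 pos [ 0.474  -0.3745  0.0887] jawyaw -2.22 down [-0.001  0.002 -1.   ] q [-0.8   0.62  1.47  0.    1.05 -0.76] F [ 0.6 -0.7 -2.3] open 0.008
t 16.0 pos [ 0.4746 -0.375   0.0899] jawyaw -2.22 down [ 0. -0. -1.] q [-0.8   0.62  1.47  0.    1.05 -0.76] F [ 0.4  0.6 -3.2] open 0.0076
(array([29.9, -1.7, -1.7]), [array([0.1, 0. , 0. ]), array([-179.9,   -0. ,    0. ])])
```

View pics/w11.png

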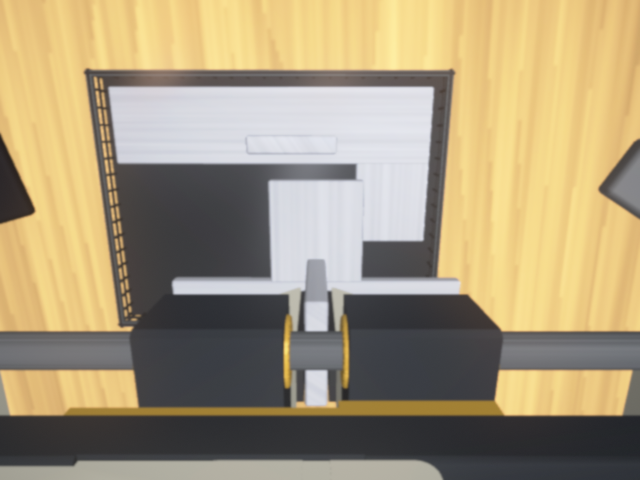

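Run:
```python
from h import *
i=intool2
dz=.0899-.009
print("bar edge",i([(130,163),(350,163)],dz).round(1)); print("arm left",i([(360,190),(363,175)],dz).round(1),"arm end",i([(380,240.5),(420,240.5)],dz).round(1))
print("arm right",i([(426,220)],dz).round(1),"bar top edge",i([(112,87),(432,87)],dz).round(1))
print("rim out R",i([(453,75),(440,270)],.0699).round(1),"rim out L",i([(88,75),(121,322)],.0699).round(1),"rim top",i([(100,71),(440,71)],.0699).round(1))
a=cv2.imread("pics/w11.png");cv2.imwrite("pics/w11c.png",cv2.resize(a[60:300,80:470],(800,492),interpolation=2))
```

```text
bar edge [[  55.7 -104.4]
 [  55.5   19.7]]
arm left [[40.3 25.7]
 [48.8 27.2]] arm end [[10.4 38.4]
 [10.4 62.1]]
arm right [[22.8 64.8]] bar top edge [[  95.8 -109.3]
 [  95.7   63. ]]
rim out R [[100.3  70.4]
 [ -4.4  72. ]] rim out L [[ 100.4 -115.7]
 [ -36.8 -116. ]] rim top [[ 102.3 -109.3]
 [ 102.2   63.6]]
```

View pics/w11c.png

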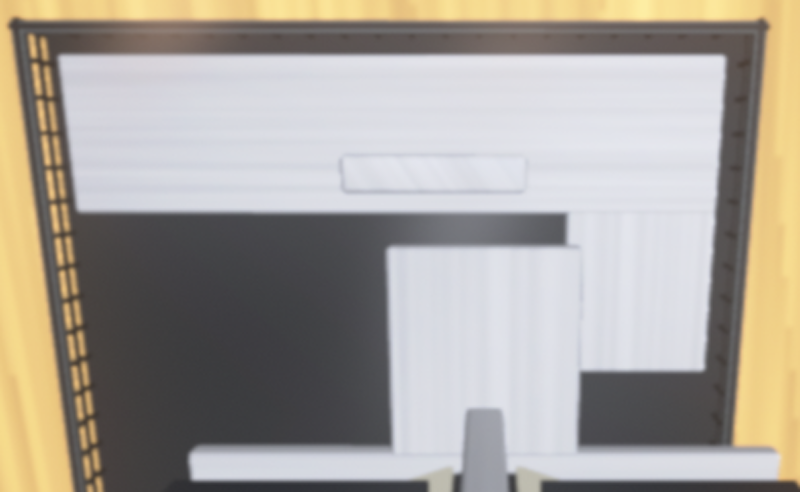

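Call:
move_arm([
  {"dp":[0.008,-0.001,-0.0008],"turn":[0,0,0]},
  {"dp":[0.022,-0.0013,-0.0008],"turn":[0,0,0]},
  {"dp":[0.035,-0.0013,-0.0008],"turn":[0,0,0]},
  {"dp":[0.043,-0.0013,-0.0008],"turn":[0,0,0]},
  {"dp":[0.045,-0.0013,-0.0008],"turn":[0,0,0]},
  {"dp":[0.045,-0.0013,-0.0008],"turn":[0,0,0]},
  {"dp":[0.045,-0.0013,-0.0008],"turn":[0,0,0]},
])

```text
time: 16.7
tool_pos: [0.4738, -0.3763, 0.0449]
tool_rot: [-0.662, 1.57, -0.7]
contact_force: [-0.2, 0.8, -2.9]
opening: 0.0078
```

```bash
python3 shot.py wrist w12
python3 - <<'E'
from h import *
s=st();g,y=goal("tee");print(delta(s,[g[0]/1e3,g[1]/1e3+.001,.0277],y))
a=cv2.imread("pics/w12.png");cv2.imwrite("pics/w12c.png",cv2.resize(a[20:310,50:480],(800,540),interpolation=2))
E
```

```text
t 16.7 pos [ 0.4738 -0.3763  0.0449] jawyaw -2.22 down [ 0.001 -0.    -1.   ] q [-0.8   0.67  1.51  0.    0.96 -0.76] F [-0.2  0.8 -2.9] open 0.0078
t 16.75 pos [ 0.4738 -0.3764  0.0451] jawyaw -2.22 down [ 0.001 -0.001 -1.   ] q [-0.8   0.67  1.51  0.    0.96 -0.76] F [-0.7 -0.1 -3.7] open 0.0077
(array([17.4, -0.2, -1. ]), [array([0., 0., 0.]), array([-1.8e+02, -1.0e-01,  1.0e-01])])
```

View pics/w12c.png

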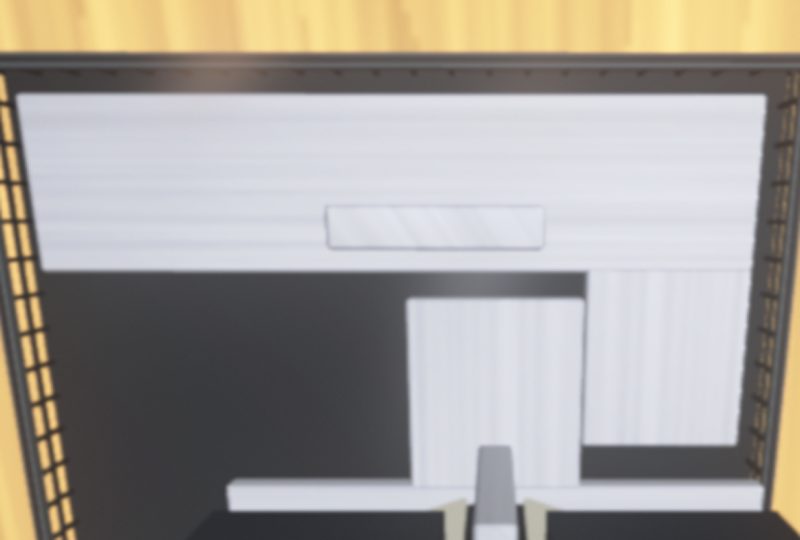

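Run:
```python
from h import *
f=lambda l:[(u/1.8605+50-.3,v/1.862+20-.3) for u,v in l]
i=lambda l,d:intool2(f(l),d).round(1).tolist()
dz=.0451-.009
print("bar edge",i([(100,270),(560,270)],dz),"arm left",i([(587,285),(584,430)],dz),"arm end",i([(620,445)],dz),"arm R",i([(737,440)],dz),"bar ends",i([(17,95),(766,95)],dz))
print("stem",i([(407,298),(583,298)],.0187),i([(580,480)],.0187),"barR",i([(763,482)],.0187),"barL",i([(228,482)],.0187))
print("rimR inner",i([(793,150),(766,490)],.025))
```

```text
bar edge [[57.8, -96.9], [57.7, 16.3]] arm left [[54.0, 23.1], [16.8, 23.5]] arm end [[12.7, 33.0]] arm R [[14.0, 63.5]] bar ends [[97.8, -110.8], [97.7, 63.5]]
stem [[52.7, -19.6], [52.6, 20.2]] [[9.1, 20.8]] barR [[8.6, 65.0]] barL [[8.7, -64.1]]
rimR inner [[84.7, 66.9], [4.2, 68.2]]
```

Call:
move_arm([
  {"dp":[0.001,0.0006,-0.0011],"turn":[0,0,0]},
  {"dp":[0.006,0.0006,-0.0011],"turn":[0,0,0]},
  {"dp":[0.012,0.0006,-0.0011],"turn":[0,0,0]},
  {"dp":[0.016,0.0006,-0.0011],"turn":[0,0,0]},
  {"dp":[0.0174,0.0006,-0.0011],"turn":[0,0,0]},
  {"dp":[0.0174,0.0006,-0.0011],"turn":[0,0,0]},
  {"dp":[0.0174,0.0006,-0.0011],"turn":[0,0,0]},
])

```text
time: 17.45
tool_pos: [0.4722, -0.3753, 0.0275]
tool_rot: [2.347, 1.57, 2.309]
contact_force: [-2.7, 2.8, 5.1]
opening: 0.0076
```

```bash
python3 shot.py wrist w13
python3 - <<'E'
from h import *
s=st()
a=cv2.imread("pics/w13.png");cv2.imwrite("pics/w13c.png",cv2.resize(a[0:310,50:480],(800,577),interpolation=2))
E
```

```text
t 17.45 pos [ 0.4722 -0.3753  0.0275] jawyaw -2.22 down [-0.  0. -1.] q [-0.8   0.69  1.52  0.    0.92 -0.76] F [-2.7  2.8  5.1] open 0.0076
t 17.5 pos [ 0.4723 -0.3753  0.0275] jawyaw -2.22 down [-0.  0. -1.] q [-0.8   0.69  1.52  0.    0.92 -0.76] F [-3.   2.9  5.7] open 0.008
```

View pics/w13c.png

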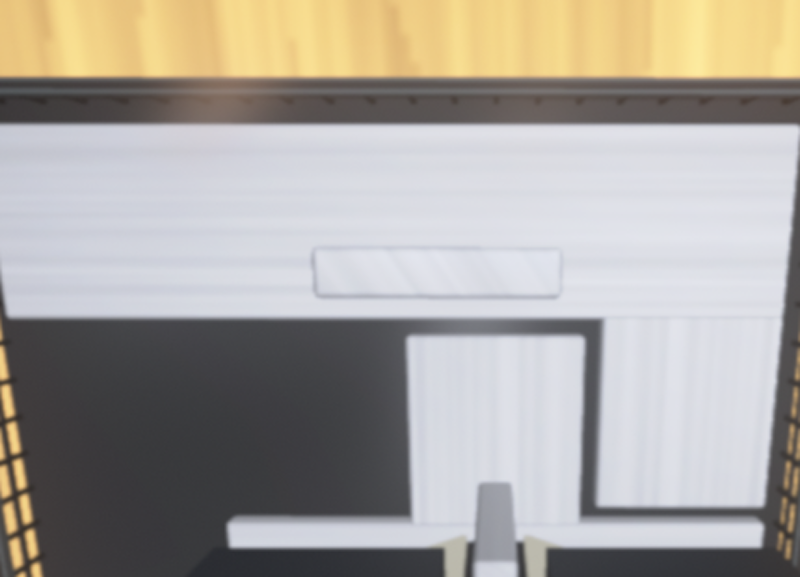

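Seated on the floor with a light contact of about 8 N, and the gaps look even. Release.

Call:
move_arm([
  {"dp":[-0.0004,0,0],"turn":[0,0,0]},
  {"dp":[-0.0004,0,0],"turn":[0,0,0]},
  {"dp":[-0.0004,0,0],"turn":[0,0,0]},
  {"dp":[-0.0004,0,0],"turn":[0,0,0]},
], hand=0.035)

```text
time: 17.9
tool_pos: [0.4726, -0.3756, 0.0275]
tool_rot: [-0.233, 1.571, -0.272]
contact_force: [-0.1, 0.3, 0.5]
opening: 0.0332
```

Call:
move_arm([
  {"dp":[-0.01,0,0],"turn":[0,0,0]},
  {"dp":[-0.04,0,0],"turn":[0,0,0]},
  {"dp":[-0.085,0,0],"turn":[0,0,0]},
  {"dp":[-0.13,0,0],"turn":[0,0,0]},
  {"dp":[-0.17,0,0],"turn":[0,0,0]},
  {"dp":[-0.18,0,0],"turn":[0,0,0]},
  {"dp":[-0.18,0,0],"turn":[0,0,0]},
])

```text
time: 18.6
tool_pos: [0.4731, -0.3761, 0.2101]
tool_rot: [-0.739, 1.566, -0.777]
contact_force: [0.2, 0.0, -0.5]
opening: 0.035
```

```bash
python3 shot.py wrist w14
python3 - <<'E'
from h import *
s=st();print(delta(s,[.594,-.138,.16],-75))
E
```

```text
t 18.6 pos [ 0.4731 -0.3761  0.2101] jawyaw -2.22 down [ 0.003 -0.003 -1.   ] q [-0.8   0.5   1.32  0.    1.31 -0.76] F [ 0.2  0.  -0.5] open 0.035
t 18.65 pos [ 0.4724 -0.3754  0.2079] jawyaw -2.22 down [ 0.001 -0.001 -1.   ] q [-0.8   0.5   1.33  0.    1.31 -0.76] F [ 0.3  0.4 -1. ] open 0.035
(array([ 47.8, 241.9, 112.3]), [array([72.8,  0. , -0. ]), array([-1.072e+02,  0.000e+00,  1.000e-01])])
```

View pics/w14.png

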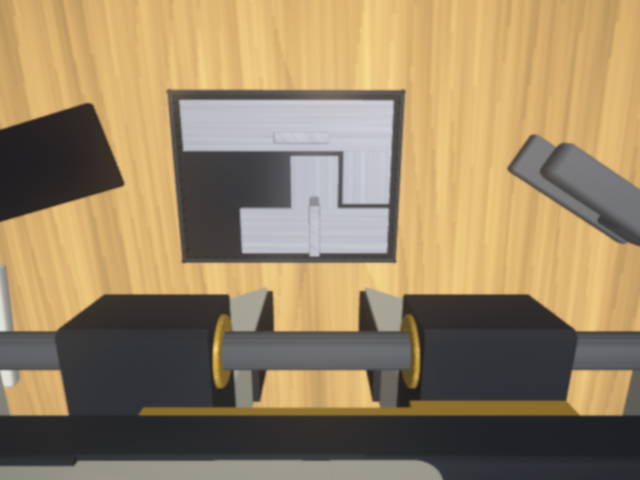

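The tee is in: bar at rows 207–255, stem at columns 291–340. The free cavity for the small plate is at left. On to the small plate.

Call:
move_arm([
  {"dp":[0,0.015,0.007],"turn":[5,0,0]},
  {"dp":[0,0.045,0.02],"turn":[13,0,0]},
  {"dp":[0,0.08,0.037],"turn":[21.5,0,0]},
  {"dp":[0,0.115,0.053],"turn":[30,0,0]},
  {"dp":[0.01,0.15,0.07],"turn":[38.5,0,0]},
  {"dp":[0.02,0.185,0.086],"turn":[47,0,0]},
  {"dp":[0.03,0.215,0.1],"turn":[55.5,0,0]},
  {"dp":[0.04,0.235,0.109],"turn":[64,0,0]},
  {"dp":[0.048,0.242,0.1123],"turn":[72.5,0,0]},
  {"dp":[0.048,0.242,0.1123],"turn":[72.8,0,0]},
], hand=0.07)

```text
time: 19.65
tool_pos: [0.5927, -0.136, 0.1559]
tool_rot: [-2.219, 1.564, 2.755]
contact_force: [-1.0, -0.3, 0.7]
opening: 0.0699
```

Call:
move_arm([
  {"dp":[0,0,0],"turn":[0,0,0]},
  {"dp":[0,0,0],"turn":[0,0,0]},
])

```text
time: 19.85
tool_pos: [0.5937, -0.1387, 0.1593]
tool_rot: [-2.062, 1.57, 2.913]
contact_force: [-0.0, 0.2, 0.6]
opening: 0.0698
```

```bash
python3 shot.py wrist w15
python3 - <<'E'
from h import *
s=st()
W=load("w14");f=lambda l,z:(onplane(W,l,z)[:,:2]*1000).round(1).tolist()
print("bar edge",f([(190,152),(285,152)],.009),"stem L",f([(291,165),(291.5,200)],.009),"Tbar top",f([(245,207.5),(288,207.5)],.009),"Tbar L",f([(240.5,215),(241.5,250)],.009))
E
```

```text
t 19.85 pos [ 0.5937 -0.1387  0.1593] jawyaw -74.91 down [-0.001  0.    -1.   ] q [-0.36  0.55  1.38 -0.    1.21  0.95] F [-0.   0.2  0.6] open 0.0698
t 19.9 pos [ 0.5938 -0.1389  0.1596] jawyaw -74.95 down [-0. -0. -1.] q [-0.36  0.55  1.38 -0.    1.21  0.95] F [0.4 0.5 0. ] open 0.0699
bar edge [[370.4, -315.5], [450.3, -318.7]] stem L [[454.7, -329.6], [453.5, -359.5]] Tbar top [[412.6, -364.4], [450.1, -365.9]] Tbar L [[408.1, -370.9], [406.2, -402.7]]
```

View pics/w15.png

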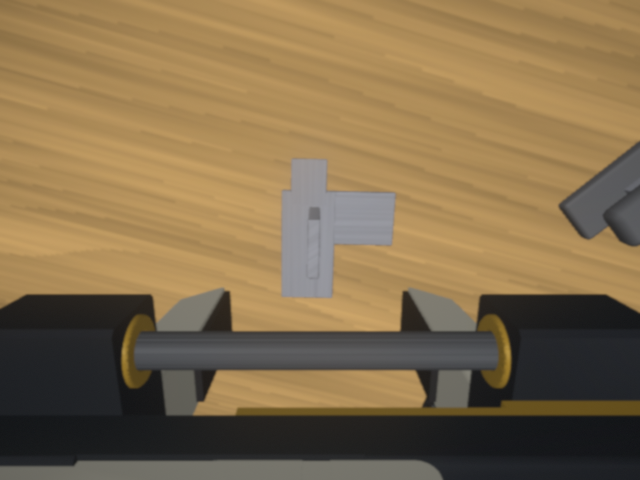

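Run:
```python
from h import *
W=load("w15");m=box(W,270,150,405,300)&grey(W,50,255,60)
r=webtop(W,m);print(r)
s=st();print(delta(s,[r[0][0]/1e3,r[0][1]/1e3,.0245],r[1]-90))
```

```text
(array([ 592.62860107, -136.52890015]), 14.723774909973145, (39.89246368408203, 7.7936859130859375), np.float64(0.05500283683947926), 731)
t 19.9 pos [ 0.5938 -0.1389  0.1596] jawyaw -74.95 down [-0. -0. -1.] q [-0.36  0.55  1.38 -0.    1.21  0.95] F [0.4 0.5 0. ] open 0.0699
(array([135.1,  -0.5,  -2.5]), [array([0.3, 0. , 0. ]), array([-179.7,   -0. ,    0. ])])
```

Call:
move_arm([
  {"dp":[0.015,-0.0005,-0.0025],"turn":[0.3,0,0]},
  {"dp":[0.05,-0.0005,-0.0025],"turn":[0.3,0,0]},
  {"dp":[0.09,-0.0005,-0.0025],"turn":[0.3,0,0]},
  {"dp":[0.117,-0.0005,-0.0025],"turn":[0.3,0,0]},
  {"dp":[0.131,-0.0005,-0.0025],"turn":[0.3,0,0]},
  {"dp":[0.135,-0.0005,-0.0025],"turn":[0.3,0,0]},
  {"dp":[0.135,-0.0005,-0.0025],"turn":[0.3,0,0]},
])

```text
time: 20.6
tool_pos: [0.5934, -0.1362, 0.0252]
tool_rot: [1.047, 1.57, -0.268]
contact_force: [-0.3, 0.7, 0.3]
opening: 0.0703
```

Call:
move_arm([
  {"dp":[0,0,0],"turn":[0,0,0]},
  {"dp":[0,0,0],"turn":[0,0,0]},
  {"dp":[0,0,0],"turn":[0,0,0]},
  {"dp":[0,0,0],"turn":[0,0,0]},
  {"dp":[0,0,0],"turn":[0,0,0]},
  {"dp":[0,0,0],"turn":[0,0,0]},
  {"dp":[0,0,0],"turn":[0,0,0]},
  {"dp":[0,0,0],"turn":[0,0,0]},
  {"dp":[0,0,0],"turn":[0,0,0]},
  {"dp":[0,0,0],"turn":[0,0,0]},
], hand=0.0)

```text
time: 21.6
tool_pos: [0.593, -0.1358, 0.0246]
tool_rot: [1.037, 1.571, -0.277]
contact_force: [-0.2, -1.3, -0.5]
opening: 0.0078
```

Run:
```python
from h import *
s=st()
```

```text
t 21.6 pos [ 0.593  -0.1358  0.0246] jawyaw -75.32 down [ 0. -0. -1.] q [-0.35  0.71  1.51  0.    0.92  0.96] F [-0.2 -1.3 -0.5] open 0.0078
```

Call:
move_arm([
  {"dp":[-0.003,0,0],"turn":[0,0,0]},
  {"dp":[-0.012,0,0],"turn":[0,0,0]},
  {"dp":[-0.035,0,0],"turn":[0,0,0]},
  {"dp":[-0.075,0,0],"turn":[0,0,0]},
  {"dp":[-0.12,0,0],"turn":[0,0,0]},
  {"dp":[-0.15,0,0],"turn":[0,0,0]},
  {"dp":[-0.155,0,0],"turn":[0,0,0]},
  {"dp":[-0.155,0,0],"turn":[0,0,0]},
])

```text
time: 22.4
tool_pos: [0.593, -0.1357, 0.1804]
tool_rot: [1.046, 1.569, -0.268]
contact_force: [0.9, -0.0, -2.9]
opening: 0.008
```

```bash
python3 shot.py wrist w16
python3 - <<'E'
from h import *
s=st();print(delta(s,[.3888,-.3517,.15],-2.27))
E
```

```text
t 22.4 pos [ 0.593  -0.1357  0.1804] jawyaw -75.32 down [ 0.001 -0.    -1.   ] q [-0.35  0.53  1.35  0.    1.26  0.96] F [ 0.9 -0.  -2.9] open 0.008
t 22.45 pos [ 0.5922 -0.1354  0.1787] jawyaw -75.32 down [-0.002  0.001 -1.   ] q [-0.35  0.53  1.35  0.    1.26  0.96] F [ 0.3  0.1 -2.6] open 0.0076
(array([  28.8, -251.5,  157.7]), [array([-73.1,  -0.1,   0. ]), array([1.069e+02, 0.000e+00, 1.000e-01])])
```

View pics/w16.png

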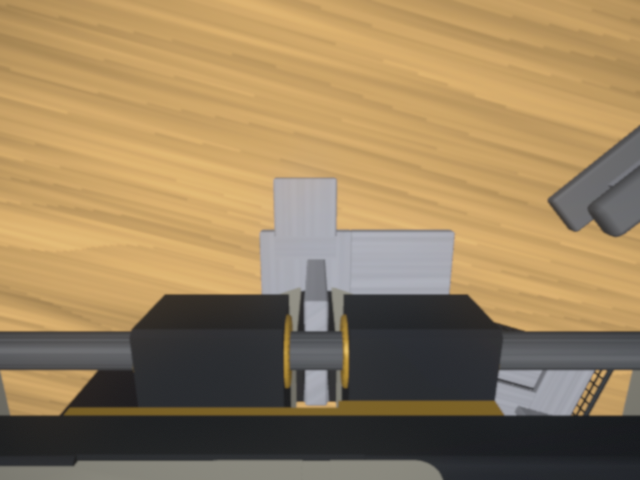

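Call:
move_arm([
  {"dp":[0,-0.012,0.008],"turn":[-4,0,0]},
  {"dp":[0,-0.035,0.022],"turn":[-11,0,0]},
  {"dp":[0,-0.07,0.044],"turn":[-19.5,0,0]},
  {"dp":[0,-0.105,0.066],"turn":[-28,0,0]},
  {"dp":[0,-0.14,0.088],"turn":[-36.5,0,0]},
  {"dp":[0,-0.175,0.11],"turn":[-45,0,0]},
  {"dp":[0,-0.21,0.132],"turn":[-53.5,0,0]},
  {"dp":[0,-0.235,0.147],"turn":[-62,0,0]},
  {"dp":[0,-0.25,0.157],"turn":[-70,0,0]},
  {"dp":[0,-0.2515,0.1577],"turn":[-73.1,0,0]},
])

```text
time: 23.45
tool_pos: [0.387, -0.3528, 0.1772]
tool_rot: [2.425, 1.566, 2.388]
contact_force: [-0.2, 0.7, -2.6]
opening: 0.0074
```

Run:
```python
from h import *
s=st();print(delta(s,[.3888,-.3517,.09],-2.27))
print("tongue end",intool2([(275,178),(336,178)],.0247-.014).round(1),"edge",intool2([(261,231),(452,231)],.0187).round(1),"web",intool2([(306,300),(327,300)],-.032).round(1))
```

```text
t 23.45 pos [ 0.387  -0.3528  0.1772] jawyaw -2.11 down [-0.003  0.003 -1.   ] q [-0.89  0.39  1.6  -0.    1.16 -0.85] F [-0.2  0.7 -2.6] open 0.0074
(array([87.2,  0.9,  2. ]), [array([ 0.2, -0.2, -0.2]), array([-179.8,    0.3,   -0.3])])
tongue end [[ 54.2 -16.1]
 [ 54.2   8.4]] edge [[ 30.6 -23.5]
 [ 30.5  59.6]] web [[19.3 -2.9]
 [19.3  3.9]]
```

Call:
move_arm([
  {"dp":[0.01,0.0015,0.002],"turn":[0.2,0,0]},
  {"dp":[0.04,0.0015,0.002],"turn":[0.2,0,0]},
  {"dp":[0.07,0.0015,0.002],"turn":[0.2,0,0]},
  {"dp":[0.087,0.0015,0.002],"turn":[0.2,0,0]},
  {"dp":[0.1,0.0015,0.002],"turn":[0.2,0,0]},
  {"dp":[0.107,0.0015,0.002],"turn":[0.2,0,0]},
  {"dp":[0.107,0.0015,0.002],"turn":[0.2,0,0]},
  {"dp":[0.107,0.0015,0.002],"turn":[0.2,0,0]},
])

```text
time: 24.25
tool_pos: [0.3918, -0.3503, 0.0724]
tool_rot: [2.054, 1.57, 2.012]
contact_force: [0.5, 0.5, -2.2]
opening: 0.0079
```

```bash
python3 shot.py wrist w17
python3 - <<'E'
from h import *
s=st();print(delta(s,[.3888,-.3507,.05],-2.27))
a=cv2.imread("pics/w17.png");cv2.imwrite("pics/w17c.png",cv2.resize(a[30:310,170:600],(800,521),interpolation=2))
E
```

```text
t 24.25 pos [ 0.3918 -0.3503  0.0724] jawyaw -2.44 down [-0.  0. -1.] q [-0.88  0.52  1.72  0.    0.9  -0.83] F [ 0.5  0.5 -2.2] open 0.0079
t 24.3 pos [ 0.3919 -0.3506  0.0728] jawyaw -2.43 down [ 0. -0. -1.] q [-0.88  0.52  1.72  0.    0.9  -0.83] F [-0.1 -0.4 -2.9] open 0.0076
(array([22.8, -0.3, -3.1]), [array([-0.2,  0. ,  0. ]), array([179.8,   0. ,  -0. ])])
```

View pics/w17c.png

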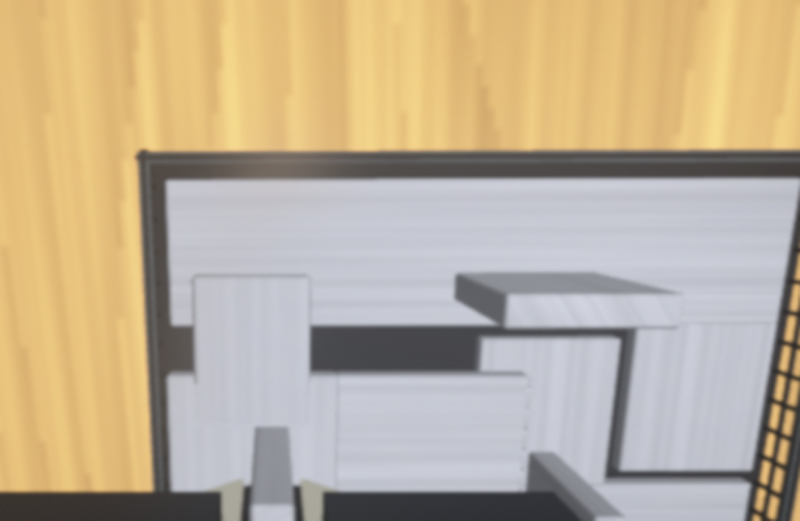

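Run:
```python
from h import *
f=lambda l:[(u/1.8605+170-.3,v/1.861+30-.3) for u,v in l]
i=lambda l,d:intool2(f(l),d).round(1).tolist()
dz=.0728-.009
print("bar edge",i([(180,326),(400,326)],dz),"bar left",i([(166,190),(170,320)],dz),"stem L",i([(480,345),(479,370)],dz))
print("rimL out",i([(140,160),(157,480)],.0528),"rim top out",i([(200,152),(700,152)],.0528))
print("small edge",i([(168,374),(525,374)],.0187),"tongue",i([(194,276),(310,276)],.0107))
```

```text
bar edge [[34.6, -26.2], [34.5, 37.4]] bar left [[72.4, -28.8], [36.3, -29.0]] stem L [[28.9, 60.9], [21.5, 61.2]]
rimL out [[79.9, -33.8], [-8.6, -33.0]] rim top out [[81.8, -18.2], [81.7, 111.4]]
small edge [[30.7, -24.0], [30.6, 59.5]] tongue [[54.2, -16.5], [54.2, 8.6]]
```

Call:
move_arm([
  {"dp":[0.003,0,-0.0028],"turn":[-0.15,0,0]},
  {"dp":[0.012,0,-0.0028],"turn":[-0.15,0,0]},
  {"dp":[0.022,0,-0.0028],"turn":[-0.15,0,0]},
  {"dp":[0.028,0,-0.0028],"turn":[-0.15,0,0]},
  {"dp":[0.03,0,-0.0028],"turn":[-0.15,0,0]},
  {"dp":[0.03,0,-0.0028],"turn":[-0.15,0,0]},
])

```text
time: 24.9
tool_pos: [0.3887, -0.3503, 0.0421]
tool_rot: [2.21, 1.57, 2.17]
contact_force: [0.3, -0.5, -3.0]
opening: 0.0078
```

```bash
python3 shot.py wrist w18
python3 - <<'E'
from h import *
s=st();print(delta(s,[.3888,-.3507,.0277],-2.27))
a=cv2.imread("pics/w18.png");cv2.imwrite("pics/w18c.png",cv2.resize(a[30:310,170:600],(800,521),interpolation=2))
E
```

```text
t 24.9 pos [ 0.3887 -0.3503  0.0421] jawyaw -2.28 down [-0.001  0.001 -1.   ] q [-0.88  0.56  1.75  0.    0.83 -0.84] F [ 0.3 -0.5 -3. ] open 0.0078
t 24.95 pos [ 0.3888 -0.3505  0.0424] jawyaw -2.28 down [-0.  0. -1.] q [-0.88  0.56  1.75  0.    0.83 -0.84] F [ 0.   0.2 -2.1] open 0.0076
(array([14.7, -0.2, -0. ]), [array([-0., -0., -0.]), array([180.,  -0.,   0.])])
```

View pics/w18c.png

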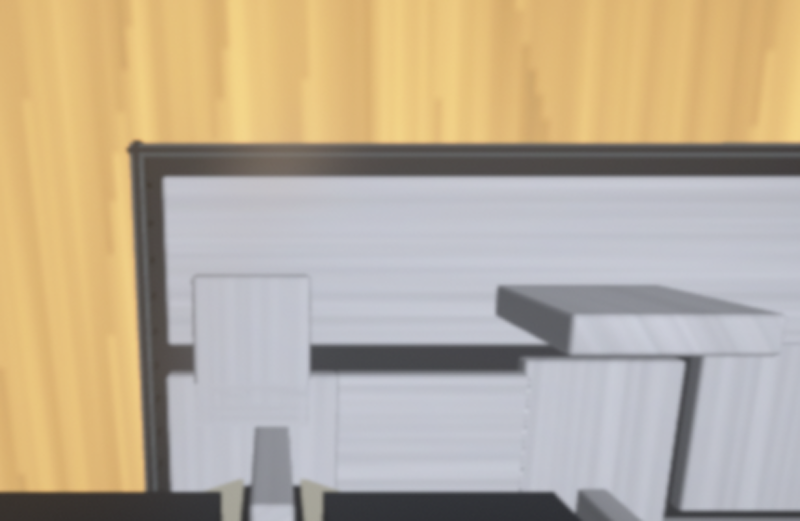

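Run:
```python
from h import *
f=lambda l:[(u/1.8605+170-.3,v/1.861+30-.3) for u,v in l]
i=lambda l,d:intool2(f(l),d).round(1).tolist()
dz=.0424-.009
print("bar edge",i([(180,345),(400,345)],dz),"bar left",i([(162,190),(166,330)],dz),"stem L",i([(524,365),(525,480)],dz))
print("rimL in",i([(143,160),(157,480)],.0224),"rimL out",i([(132,160),(148,480)],.0224))
print("small edge",i([(168,374),(525,374)],.0187))
a=cv2.imread("pics/w18.png");cv2.imwrite("pics/w18d.png",cv2.resize(cv2.convertScaleAbs(a[190:300,400:500],alpha=1.2),(540,594),interpolation=2))
```

```text
bar edge [[34.8, -22.7], [34.7, 32.5]] bar left [[72.2, -25.8], [38.6, -26.1]] stem L [[29.6, 64.0], [-1.4, 66.9]]
rimL in [[78.6, -28.3], [2.9, -28.2]] rimL out [[78.6, -30.7], [2.9, -30.4]]
small edge [[30.7, -24.0], [30.6, 59.5]]
```

View pics/w18d.png

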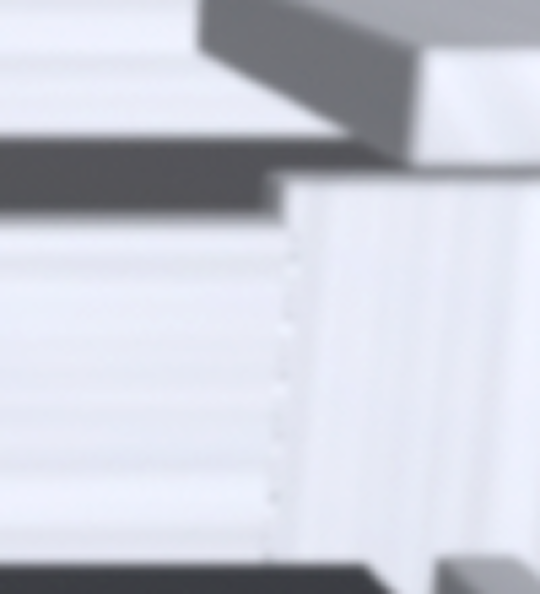

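Gaps are balanced, about 4 mm on each side. Lower.

Call:
move_arm([
  {"dp":[0.001,0.0002,0.0001],"turn":[0,0,0]},
  {"dp":[0.005,0.0002,0.0001],"turn":[0,0,0]},
  {"dp":[0.009,0.0002,0.0001],"turn":[0,0,0]},
  {"dp":[0.012,0.0002,0.0001],"turn":[0,0,0]},
  {"dp":[0.014,0.0002,0.0001],"turn":[0,0,0]},
  {"dp":[0.0147,0.0002,0.0001],"turn":[0,0,0]},
  {"dp":[0.0147,0.0002,0.0001],"turn":[0,0,0]},
])

```text
time: 25.65
tool_pos: [0.389, -0.3502, 0.0278]
tool_rot: [1.615, 1.571, 1.576]
contact_force: [-0.3, 0.1, -1.9]
opening: 0.008
```

```bash
python3 shot.py wrist w19
python3 - <<'E'
from h import *
s=st()
a=cv2.imread("pics/w19.png");cv2.imwrite("pics/w19c.png",cv2.resize(a[30:310,170:600],(800,521),interpolation=2))
E
```

```text
t 25.65 pos [ 0.389  -0.3502  0.0278] jawyaw -2.27 down [-0.  0. -1.] q [-0.88  0.58  1.76  0.    0.79 -0.84] F [-0.3  0.1 -1.9] open 0.008
t 25.7 pos [ 0.389  -0.3503  0.0279] jawyaw -2.27 down [ 0. -0. -1.] q [-0.88  0.58  1.76  0.    0.79 -0.84] F [-0.1 -0.3 -2.4] open 0.0079
```

View pics/w19c.png

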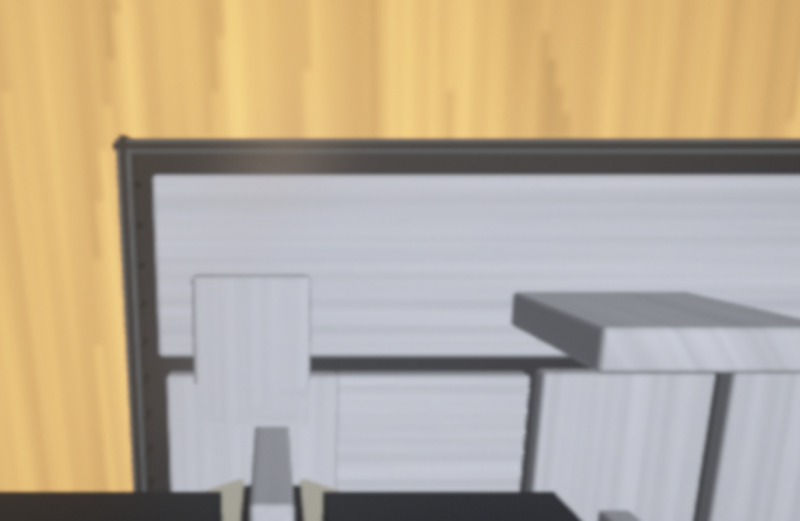

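The small plate is down with clear gaps to the stem (column 535) and the long bar (row 363), and its tongue laps over the bar. Release.

Call:
move_arm([
  {"dp":[0.0004,0,0],"turn":[0,0,0]},
  {"dp":[0.0004,0,0],"turn":[0,0,0]},
])

```text
time: 25.9
tool_pos: [0.389, -0.3504, 0.0276]
tool_rot: [-0.577, 1.57, -0.617]
contact_force: [-0.3, -0.2, -2.0]
opening: 0.008
```

Call:
move_arm([
  {"dp":[0,0,0],"turn":[0,0,0]},
  {"dp":[0,0,0],"turn":[0,0,0]},
  {"dp":[0,0,0],"turn":[0,0,0]},
  {"dp":[0,0,0],"turn":[0,0,0]},
], hand=0.035)

```text
time: 26.3
tool_pos: [0.389, -0.3503, 0.0276]
tool_rot: [-0.511, 1.57, -0.55]
contact_force: [0.2, -0.4, 0.1]
opening: 0.0333
```

Call:
move_arm([
  {"dp":[-0.01,0,0],"turn":[0,0,0]},
  {"dp":[-0.04,0,0],"turn":[0,0,0]},
  {"dp":[-0.085,0,0],"turn":[0,0,0]},
  {"dp":[-0.13,-0.005,0.01],"turn":[0,0,0]},
  {"dp":[-0.17,-0.01,0.03],"turn":[0,0,0]},
  {"dp":[-0.18,-0.02,0.05],"turn":[0,0,0]},
  {"dp":[-0.18,-0.025,0.065],"turn":[0,0,0]},
  {"dp":[-0.18,-0.025,0.065],"turn":[0,0,0]},
  {"dp":[-0.18,-0.025,0.065],"turn":[0,0,0]},
])

```text
time: 27.2
tool_pos: [0.4524, -0.3773, 0.2074]
tool_rot: [2.428, 1.57, 2.388]
contact_force: [-0.8, -0.6, -0.6]
opening: 0.035
```

```bash
python3 shot.py wrist w20; python3 shot.py scene s2; python3 shot.py side d2
python3 - <<'E'
from h import *
W=load("w20")
a=cv2.imread("pics/w20.png");cv2.imwrite("pics/w20c.png",cv2.resize(a[60:300,130:440],(775,600),interpolation=2))
m=box(W,130,60,440,290)&grey(W,90,255,60);P=cloud(W,m);z=P[:,2]*1000
print(np.histogram(z,[-5,0,3,6,8,10,12,15,20,40,54,58,62,80]))
E
```

```text
t 27.2 pos [ 0.4524 -0.3773  0.2074] jawyaw -2.25 down [-0.001  0.001 -1.   ] q [-0.83  0.48  1.37 -0.    1.3  -0.79] F [-0.8 -0.6 -0.6] open 0.035
t 27.25 pos [ 0.4521 -0.3773  0.2072] jawyaw -2.27 down [-0.001  0.001 -1.   ] q [-0.83  0.48  1.37 -0.    1.3  -0.79] F [ 0.5 -0.1  0.5] open 0.035
t 27.3 pos [ 0.4521 -0.3773  0.2072] jawyaw -2.28 down [-0.001  0.001 -1.   ] q [-0.83  0.48  1.37 -0.    1.3  -0.79] F [ 0.2 -0.4  0.3] open 0.0348
(array([    4,  1742,   417, 10967, 15074,   248,   172,  1708,   545,
         260,   848,   974,     0]), array([-5,  0,  3,  6,  8, 10, 12, 15, 20, 40, 54, 58, 62, 80]))
```

View pics/w20c.png

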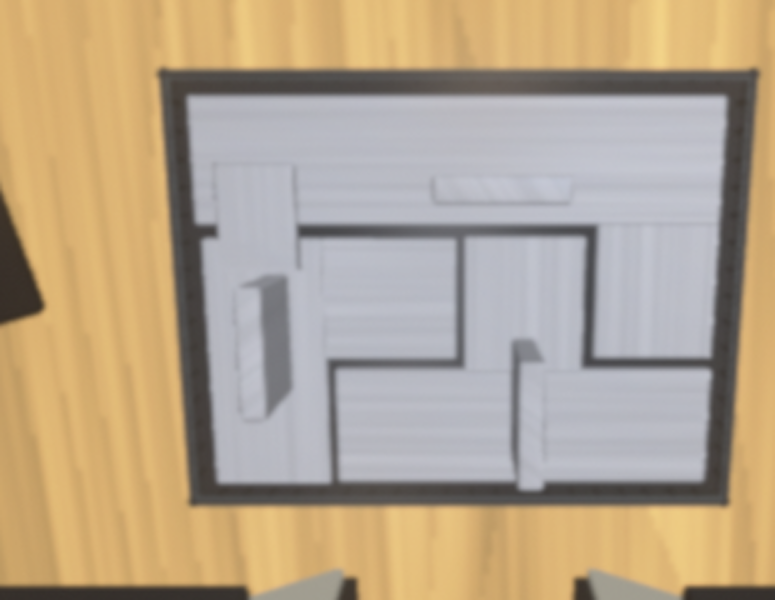

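View pics/s2.png

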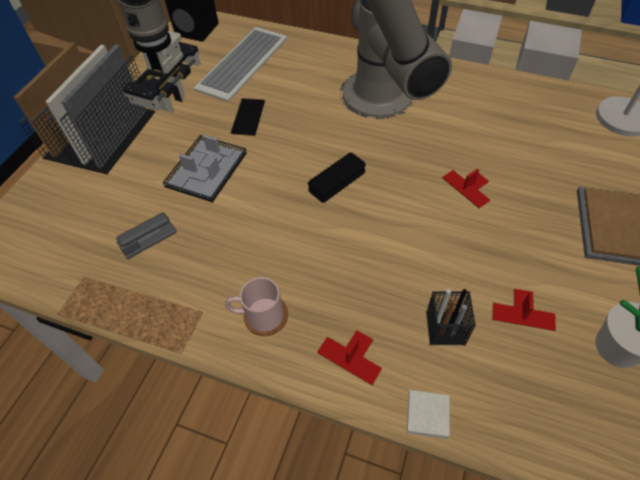

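View pics/d2.png

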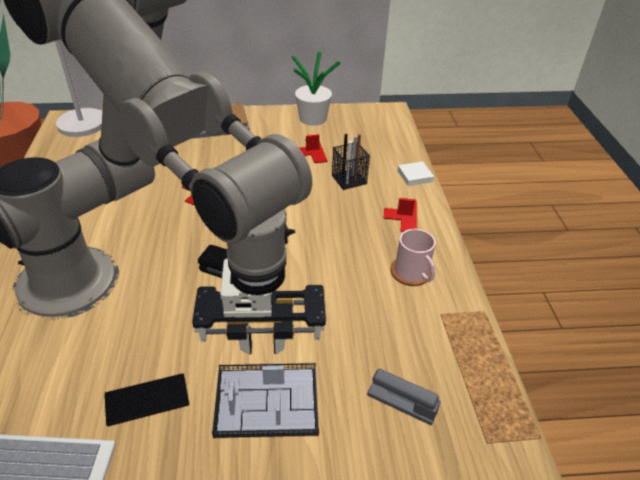

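All three plates lie flat with gaps all round: plate tops are at 6–10 mm (9 expected) and the tongue at 15–20 mm (17 expected). The bystanders and red Ts are at the same pixels as before. Handing in.

Run:
```python
from cell import robot
print(robot.hand_in())
```

```text
the job is handed in; nothing more can be done
None
```

The three steel plates are packed in the tray, side by side, and I handed the job in at about 27 s of the 72 s allowed. I placed the long L first, then the grey T, then the small L, whose tongue laps over the long L's bar.

**Fit:** the last wrist picture shows gaps of about 2–4 mm between the plates and along the walls, with all three webs up.

**Heights:** most of the plate surface read 6–10 mm above the desk, against 9 mm for plates flat on the tray floor. The tongue read 15–20 mm, against 17 mm expected.

**Surroundings:** in the final scene picture the three red look-alike Ts, mug, pen cup, glasses case and stapler stand at the same pixels as at the start. I compared these by eye.

**Force:** the largest contact I noticed was about 8 N, when the T touched the tray floor.

**Disagreement:** the wrist camera read lengths about 2% short against the known sizes. I corrected for this by measuring gaps relative to the plates and tray at each placement.

No check failed.

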